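# Move the row of cleaning bottles into the new under-sink caddy, keeping its order

### The arm

A 6-joint arm with a two-finger parallel gripper is mounted at the origin on the work surface. World frame = base frame: x ahead of the robot, y to its left, z up, the work surface at z = 0. Lengths are in m, angles in rad, forces in N, time in s.
With the tool pointing down it reaches from about 0.35 to 0.85 m from the base axis. Payload 8.1 kg.
Tool frame: the origin (TCP) lies at the very end of the fingers, on their centre line; the grasp point (between the pads) lies 19 mm behind it; z points along the fingers, y is the direction in which the jaws open and shut (so a half turn about z gives the same grasp; the last joint's range is limited). The gripper opens to 93 mm and grips with 3 to 60 N. Pads are 15 mm wide; open, the fingers measure 128 mm over their backs; the gripper's body (75 mm by 188 mm) begins 65 mm behind the grasp point.
Start: joints at [-1.406, 0.13, 1.488, -0, 1.523, -0.085], TCP at [0.148, -0.581, 0.194] pointing down, gripper open.
Joint ranges: [-2.96, 2.96], [-0.89, 2.26], [0.02, 2.5], [-1.34, 4.48], [0, 2.73], [-2.66, 2.66]. Speed limits (rad/s): [2.39, 2.39, 2.79, 3.14, 3.14, 3.14].

### API

Orientations are given as a rotation vector (axis times angle).
In Python, from plant import read_state, read_camera, close_job gives the robot as it stands.
- The arm moves only by the tool jog_arm, never from a script. Its argument "motion" is one flat list of numbers, 7 for each row, row after row: the opening, from 0 (shut) to 1 (fully open), then the shift along the tool's x, y, z scaled (see below), then the turn, a rotation vector about the tool's x, y, z scaled (see below). A call has 1 to 8 rows; each row is the pose to reach, as a shift and turn from the pose measured when the call began, along the tool's axes at that moment; what a row does not reach only later rows make up. The controller multiplies each number of a shift by 0.5 m and each number of a turn by 90 degrees. A row lasts 1/10 s, in which the tool goes at most 50 mm and 8.59 degrees, less where a joint would pass 70% of its speed; a pose out of reach is approached as far as the arm can. A call with a number of a shift or a turn outside -1 to 1 is refused whole. A call with a gripper value outside its range is refused whole. The fingers move at their own pace and stop on an object; "grip_force" is the grip in N (left out, the last holds). Time passes only in rows, so rows that repeat a pose let the fingers close. It gives the time, the measured TCP pose, the force and the opening at its end, in the units of the state.
- read_state(): the state, without advancing time (a new reading comes with each control period).
- read_camera(name): name is "scene" or "side" or "wrist"; returns a dict with "frame" (400x640x3 uint8, red, green, blue), "vertical_fov" (degrees; the focal length in pixels is half the picture's height over the tangent of half this angle, whatever the lens; pixels are square), "cx", "cy" (the principal point, pixels), "world_from_camera" (4x4, takes a point from camera to world coordinates); the wrist camera has in their place "hand_eye" (4x4, takes a point from camera to tool coordinates, whose origin is the TCP and whose axes are the flange's). Camera axes: x right, y down, z forward; pixel columns grow to the right and rows downward; lengths in m; the calibration is good to about 2 mm. The wrist camera is an equidistant fisheye: a pixel r from the principal point sees the ray r / f radians off the axis. A picture is of the moment at which its call begins: read the wrist's pose just before it. There is no depth.
- close_job(): hands the job in, once; it reports no verdict.
The state is a dict: "t": time; "q": joint angles; "dq": joint speeds; "joint_torque": joint torques, N m; "tool_pos": TCP position; "orientation": TCP orientation; "force": force on the tool from outside, world axes, zero at the start; "wrist_torque": the same for the moment, N m; "opening": finger opening in m.
Only numpy, scipy, OpenCV 4.12 (cv2) and the standard library are available. Lean on these libraries where they do the work, as an engineer would, in place of code of your own. Each camera call takes 0.05 s, during which the arm holds its last target.

### The job

The white four-bay caddy is to replace the row of four grey cups in the under-sink tray. Move the two plain white bottles, the metal bottle and the jar out of the cups into the caddy, one upright on the floor of each bay, in the same order from left to right as they stood in the cups. Set each one down gently, without dropping it or knocking any of them over, and let go of it.

Things in the scene. Friction and masses are not known exactly. Their poses are not given: they have to be found in the camera images.
- square_bottle: loose white plastic bottle of square section, 46 x 46 mm, 140 mm tall, about 0.22 kg. Its body is straight up to 92 mm, then a shoulder and neck (23 to 24 mm across), and a grey round twist cap of 28 mm diameter from 110 mm to the top. Origin: centre of its underside; z up along the bottle, x and y square to its flat sides
- metal_bottle: loose round bare aluminium bottle, 48 mm diameter, 154 mm tall, about 0.24 kg. Straight up to 98 mm, then a shoulder that tapers to a 23 mm neck at 119 mm, and a black round twist cap of 27 mm diameter from 124 mm to the top. Origin: centre of its underside; z up along the bottle
- jar: loose round squat white plastic jar, 52 mm diameter, with a flat bare steel lid of 56 mm diameter and 20 mm height; 104 mm tall with the lid (lid from 84 mm to the top), about 0.26 kg. The lid is on tight. Origin: centre of its underside; z up along the jar
- flat_bottle: loose white plastic bottle of flat oblong section, 32 mm along its x and 54 mm along its y, 134 mm tall, about 0.19 kg. Straight up to 88 mm, shoulder to 100 mm (25 x 38 mm), neck 22 mm, and a white round twist cap of 26 mm diameter from 104 mm to the top. Origin: centre of its underside; z up along the bottle
- cup_a: one of four identical square grey plastic cups, fixed on the rail; this is the one in which the square bottle stands at the start. 76 x 76 mm outside, 70 x 70 mm inside, rim 45 mm above its origin, inner floor 3 mm above it. Origin: centre of its underside; axes parallel to the rail's. Which cup stands at which place of the row changes from start to start
- cup_b: one of four identical square grey plastic cups, fixed on the rail; this is the one in which the metal bottle stands at the start. 76 x 76 mm outside, 70 x 70 mm inside, rim 45 mm above its origin, inner floor 3 mm above it. Origin: centre of its underside; axes parallel to the rail's. Which cup stands at which place of the row changes from start to start
- cup_c: one of four identical square grey plastic cups, fixed on the rail; this is the one in which the jar stands at the start. 76 x 76 mm outside, 70 x 70 mm inside, rim 45 mm above its origin, inner floor 3 mm above it. Origin: centre of its underside; axes parallel to the rail's. Which cup stands at which place of the row changes from start to start
- cup_d: one of four identical square grey plastic cups, fixed on the rail; this is the one in which the flat bottle stands at the start. 76 x 76 mm outside, 70 x 70 mm inside, rim 45 mm above its origin, inner floor 3 mm above it. Origin: centre of its underside; axes parallel to the rail's. Which cup stands at which place of the row changes from start to start
- rail: the old rack: a fixed flat aluminium rail, 84 mm along its x and 320 mm along its y, that carries the row of four grey cups. Origin: centre of its underside; the row runs along its y, the cups' centres at y = +117, +39, -39, -117 mm, their undersides 4 mm above the origin. +y is the left end of the row as seen from the robot (its yaw stays within 0.25 rad of zero). It may be on the left or on the right side of the tray, the caddy on the other
- caddy: the new rack: a fixed white plastic caddy, 80 mm along its x, 308 mm along its y, with four open bays in a row, empty at the start. Each bay is 72 x 72 mm inside, centres at y = +114, +38, -38, -114 mm, x = 0; the bay floor lies 4 mm above the origin, walls between the bays and in front and behind are 4 mm thick and 45 mm high, the two end walls 60 mm high. Origin: centre of its underside. +y is its left end as seen from the robot (its yaw stays within 0.25 rad of zero)

How it is judged:
By the outcome, as a careful person would: the job done as asked, in the order asked, and still so for the second after the job is handed in, with the robot touching nothing.
It also fails if it takes over 125 s, if anything falls off the work surface, if the arm or the gripper's body presses on something with over 40 N, if the wrist force passes 120 N, or if a joint passes its speed limit or range.

## Working session

There is one attempt and no reset: what is moved stays moved. The work goes in short steps, Python scripts to look and compute and a tool call to move; the robot and the scene stay as the last step left them, time stands still between calls to the robot, and variables do not carry over. Pictures are saved under pics/ and viewed, and the job is handed in when it is done.

Besides the shell and the picture viewer there is one more tool, called after ">>>" in YAML: its name, and indented under it one key for each argument. jog_arm: Moves the arm, as the interface text tells. Its arguments: {"type":"object","properties":{"motion":{"type":"array","items":{"type":"number"}},"grip_force":{"type":"number"}},"required":["motion"]}

```bash
mkdir -p pics; ls
python3 - <<'E'
from plant import *
import cv2,numpy as np
s=read_state(); print(s)
for n in ['scene','side','wrist']:
    c=read_camera(n); cv2.imwrite(f'pics/{n}0.png',c['frame'][:,:,::-1])
    print(n,{k:(np.round(v,4).tolist() if k!='frame' else 0) for k,v in c.items()})
E
```

```text
pics
{'t': 0.0, 'q': array([-1.40639948e+00,  1.31150856e-01,  1.48925827e+00, -2.93491502e-05,
        1.52300600e+00, -8.53652881e-02]), 'dq': array([ 0.00014807, -0.00030027, -0.00152238,  0.0003857 , -0.00126016,
       -0.00061038]), 'joint_torque': array([-1.91980573e-03, -5.59846365e+01, -4.91760242e+01,  7.68728298e-02,
        3.55893234e-02, -1.74157681e-04]), 'tool_pos': array([ 0.14823415, -0.58077042,  0.19250519]), 'orientation': array([-3.11532146e+00, -3.91082053e-01,  1.59012785e-04]), 'force': array([-0.80171101, -0.07216377,  0.48207193]), 'wrist_torque': array([-0.00361349,  0.06687334, -0.0186238 ]), 'opening': 0.09305760025003337}
scene {'frame': 0, 'vertical_fov': 52.8943, 'cx': 326.1001, 'cy': 194.5608, 'world_from_camera': [[-0.6743, 0.5752, -0.4632, 1.0013], [0.7384, 0.5323, -0.414, 0.4337], [0.0085, -0.6212, -0.7836, 0.8889], [0.0, 0.0, 0.0, 1.0]]}
side {'frame': 0, 'vertical_fov': 54.7978, 'cx': 320.9843, 'cy': 201.3189, 'world_from_camera': [[0.9953, -0.0739, 0.0627, 0.4463], [-0.0946, -0.6024, 0.7925, -0.7235], [-0.0208, -0.7947, -0.6066, 0.6084], [0.0, 0.0, 0.0, 1.0]]}
wrist {'frame': 0, 'vertical_fov': 65.7065, 'cx': 323.8245, 'cy': 202.0503, 'hand_eye': [[-0.0023, -0.9616, -0.2746, 0.0758], [1.0, -0.0025, 0.0004, 0.0001], [-0.0011, -0.2746, 0.9616, -0.1912], [0.0, 0.0, 0.0, 1.0]]}
```

View pics/scene0.png

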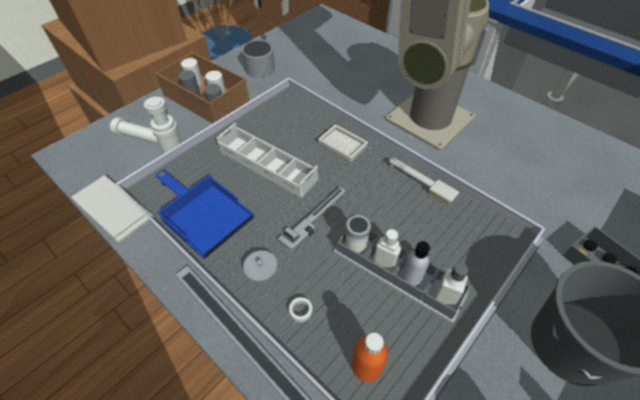

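View pics/side0.png

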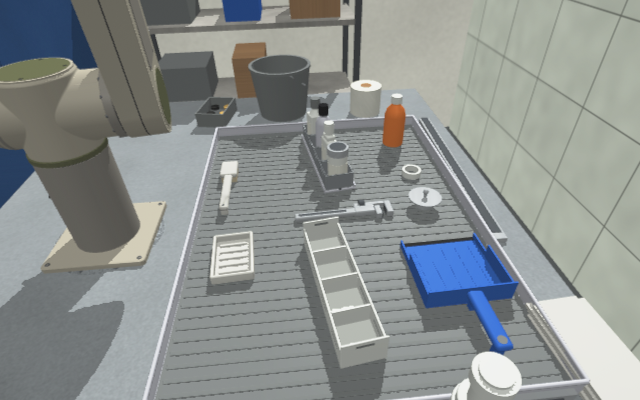

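View pics/wrist0.png

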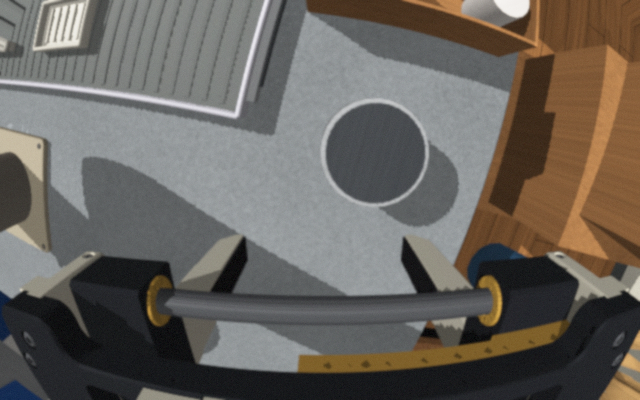

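The scene view shows the caddy at about (268,158). The row of cups runs from jar (357,232) through white-cap bottle (388,248) and metal bottle (416,263) to grey-cap bottle (454,284). Image right is +y, so left to right from the robot is square, metal, flat, jar. Next I'll enlarge.

Run:
```python
import cv2
def crop(n,x0,y0,x1,y1,o):
    i=cv2.imread(f'pics/{n}0.png')[y0:y1,x0:x1]
    f=min(800/(x1-x0),600/(y1-y0)); f=int(f)
    i=cv2.resize(i,None,fx=f,fy=f,interpolation=cv2.INTER_CUBIC)
    for x in range((x0+9)//10*10,x1,10):
        cv2.line(i,((x-x0)*f,0),((x-x0)*f,4 if x%50 else 14),(0,0,255),1)
        if x%20==0: cv2.putText(i,str(x),((x-x0)*f,14),0,.35,(0,0,255))
    for y in range((y0+9)//10*10,y1,10):
        cv2.line(i,(0,(y-y0)*f),(4 ,(y-y0)*f),(0,0,255),1)
        if y%20==0: cv2.putText(i,str(y),(5,(y-y0)*f+4),0,.35,(0,0,255))
    cv2.imwrite(f'pics/{o}.png',i)
crop('scene',325,200,485,320,'c1'); crop('scene',205,115,325,205,'c2')
crop('side',290,85,390,195,'c3'); crop('side',290,210,400,370,'c4')
```

```text
(no output)
```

View pics/c1.png

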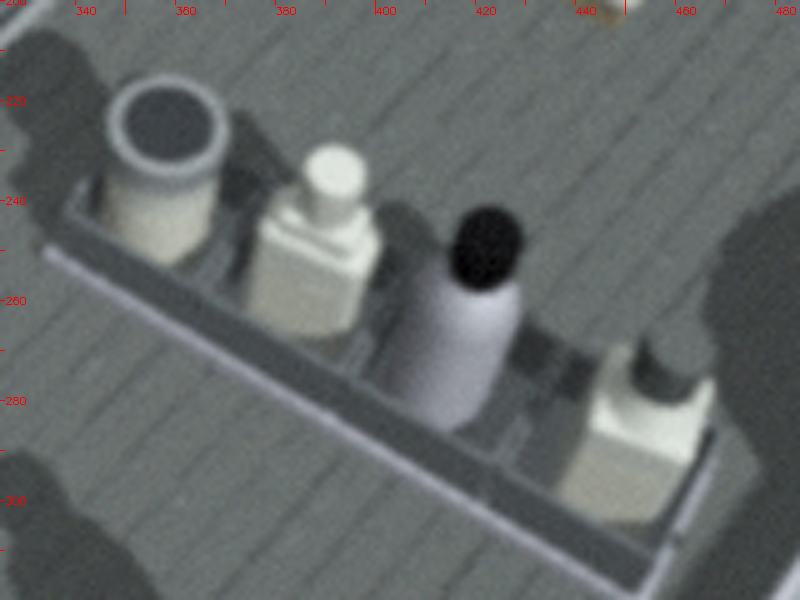

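View pics/c2.png

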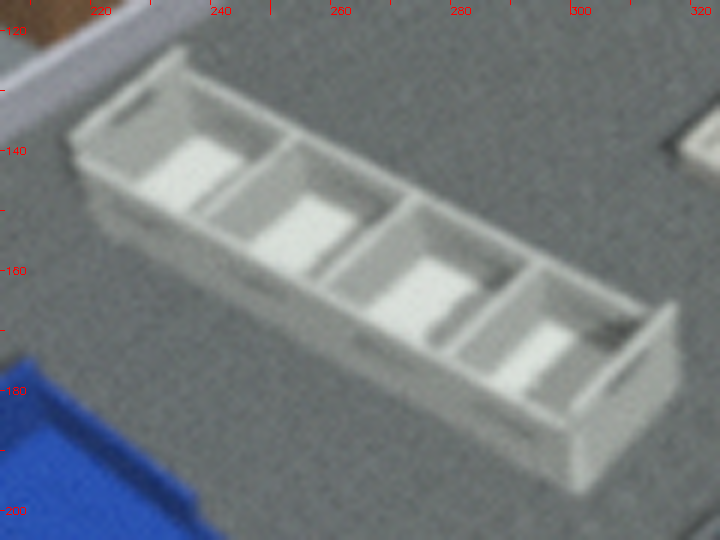

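View pics/c3.png

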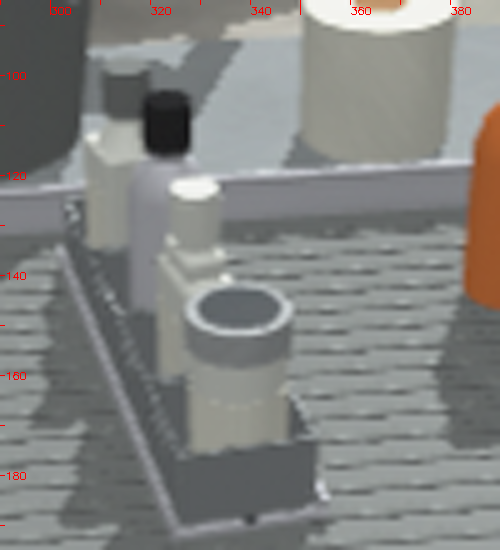

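View pics/c4.png

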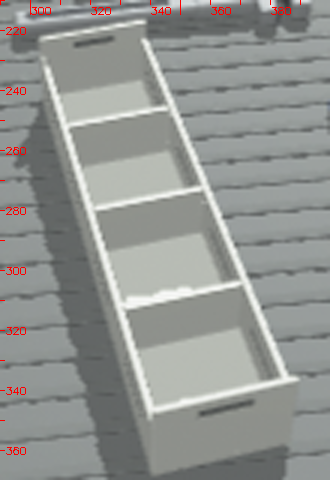

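```bash
cat > h.py <<'E'
import numpy as np, cv2
from scipy.optimize import least_squares
from scipy.spatial.transform import Rotation as R
import plant
def cam(name):
    s=plant.read_state(); c=plant.read_camera(name)
    c['f']=200/np.tan(np.radians(c['vertical_fov'])/2); c['fish']=name=='wrist'
    if name=='wrist':
        T=np.eye(4);T[:3,:3]=R.from_rotvec(s['orientation']).as_matrix();T[:3,3]=s['tool_pos']
        c['T']=T@c['hand_eye']
    else: c['T']=c['world_from_camera']
    return c
def proj(c,P):
    P=np.atleast_2d(P); p=(P-c['T'][:3,3])@c['T'][:3,:3]
    if c['fish']:
        r=np.hypot(p[:,0],p[:,1]); th=np.arctan2(r,p[:,2]); k=c['f']*th/np.maximum(r,1e-9)
    else: k=c['f']/p[:,2]
    return np.c_[c['cx']+k*p[:,0],c['cy']+k*p[:,1]]
def ray(c,u,v):
    d=np.array([u-c['cx'],v-c['cy']])
    if c['fish']:
        r=np.hypot(*d); th=r/c['f']; d=np.r_[d/max(r,1e-9)*np.sin(th),np.cos(th)]
    else: d=np.r_[d/c['f'],1]
    d=c['T'][:3,:3]@d; return c['T'][:3,3],d/np.linalg.norm(d)
def onz(c,u,v,z):
    o,d=ray(c,u,v); return o+d*(z-o[2])/d[2]
def tri(obs):
    A=np.zeros((3,3));b=np.zeros(3);L=[ray(*o) for o in obs]
    for o,d in L:
        M=np.eye(3)-np.outer(d,d);A+=M;b+=M@o
    x=np.linalg.solve(A,b); return x,[round(1e3*np.linalg.norm((np.eye(3)-np.outer(d,d))@(x-o)),1) for o,d in L]
def fitpose(obs,x0):
    # obs: (cam,local xyz,(u,v)); pose x,y,z,yaw
    def w(p,l): 
        c,s=np.cos(p[3]),np.sin(p[3]); return np.array([p[0]+c*l[0]-s*l[1],p[1]+s*l[0]+c*l[1],p[2]+l[2]])
    f=lambda p:np.concatenate([(proj(c,w(p,l))[0]-uv) for c,l,uv in obs])
    r=least_squares(f,x0,loss='soft_l1'); return r.x,f(r.x).reshape(-1,2)
def crop(img,x0,y0,x1,y1,o,f=None):
    if f is None: f=int(min(800/(x1-x0),600/(y1-y0)))
    i=cv2.resize(img[y0:y1,x0:x1,::-1],None,fx=f,fy=f,interpolation=cv2.INTER_CUBIC)
    for x in range((x0+9)//10*10,x1,10):
        cv2.line(i,((x-x0)*f,0),((x-x0)*f,4),(0,0,255),1)
        if x%20==0: cv2.putText(i,str(x),((x-x0)*f,14),0,.35,(0,0,255))
    for y in range((y0+9)//10*10,y1,10):
        cv2.line(i,(0,(y-y0)*f),(4 ,(y-y0)*f),(0,0,255),1)
        if y%20==0: cv2.putText(i,str(y),(5,(y-y0)*f+4),0,.35,(0,0,255))
    cv2.imwrite(f'pics/{o}.png',i)
E
python3 - <<'E'
from h import *
np.set_printoptions(precision=4,suppress=True)
S=cam('scene');D=cam('side')
a,b=.04,.154
o=[(S,(a,-b,.06),(217,137.5)),(S,(-a,-b,.06),(235,123)),(S,(a,b,.06),(300,184)),(S,(-a,b,.06),(317.5,166)),(S,(a,b,0),(301.5,197)),(S,(-a,b,0),(317.5,179)),
(D,(-a,-b,.06),(340,347.5)),(D,(a,-b,.06),(389,336)),(D,(-a,-b,0),(341,367.5)),(D,(a,-b,0),(386.5,357)),(D,(-a,b,.06),(303.3,222.5)),(D,(a,b,.06),(339,217.3))]
p,r=fitpose(o,[.5,-.2,0,0]);print('caddy',p);print(r)
a,b=.042,.16
o=[(S,(a,-b,.002),(333.4,250)),(S,(a,b,.002),(453,320)),(S,(-a,b,.002),(468,288)),(S,(.038,-.155,.049),(338,242.4)),(S,(.038,.155,.049),(454.6,312)),
(D,(-a,-b,.002),(325,192)),(D,(a,-b,.002),(355,185.4)),(D,(-a,b,.002),(302,134)),(D,(-.038,-.155,.049),(327,176.6)),(D,(.038,-.155,.049),(353,172.6))]
p,r=fitpose(o,[.5,.2,0,0]);print('rail',p);print(r)
for n,u,v in [('jar',(358.6,225),(337.6,146.6)),('flat',(392.2,234.4),(328.8,122.6)),('metal',(422.6,247.8),(323.4,104.6)),('square',(462,268),(315,98.6))]:
    print(n,*tri([(S,*u),(D,*v)]))
E
```

```text
caddy [ 0.5165 -0.2325  0.0076  0.1318]
[[-0.598  -0.0867]
 [ 0.187  -0.5595]
 [ 0.3742  0.0065]
 [ 0.3737 -0.141 ]
 [-0.2253  0.8713]
 [ 0.5315  0.9687]
 [ 0.6026 -0.1059]
 [ 0.5903  0.4705]
 [-0.7651  0.606 ]
 [-0.0342  0.3717]
 [-0.3018 -0.6565]
 [-0.2566 -1.3265]]
rail [0.5396 0.2575 0.0117 0.1447]
[[-0.2073  0.6814]
 [-0.0507  1.2794]
 [-0.7688  4.1914]
 [-1.7278 -1.8688]
 [ 2.5081 -1.7083]
 [-0.3587 -0.1602]
 [ 0.2283  1.5291]
 [-1.3065  2.3616]
 [-1.5985 -0.9597]
 [ 0.7651 -1.2984]]
jar [0.5611 0.1422 0.1183] [np.float64(0.1), np.float64(0.1)]
flat [0.5474 0.223  0.1476] [np.float64(0.3), np.float64(0.3)]
metal [0.5417 0.2951 0.1675] [np.float64(1.1), np.float64(1.1)]
square [0.5219 0.3781 0.154 ] [np.float64(1.9), np.float64(1.9)]
```

Triangulated top heights (jar 118, flat 148, metal 168, square 154 mm) imply a tray floor about 7–8 mm up. I'll refine this with the wrist camera. First the move helper, then go up above the caddy.

```bash
cat >> h.py <<'E'
def pose(): 
    s=plant.read_state(); return s['tool_pos'],R.from_rotvec(s['orientation']),s
def Rdown(yaw): # tool x at yaw, z down
    c,s=np.cos(yaw),np.sin(yaw); return R.from_matrix(np.array([[c,s,0],[s,-c,0],[0,0,-1]]))
def nums(*tg):
    p,r,s=pose()
    m=r.as_matrix(); print('now',p.round(4),'yaw',round(np.arctan2(m[1,0],m[0,0]),4),'tilt',round(np.degrees(np.arccos(-m[2,2])),2),'F',s['force'].round(1),'op',round(s['opening'],4),'t',round(s['t'],2))
    for x,y,z,yaw in tg:
        d=r.inv().apply(np.array([x,y,z])-p)/.5; t=(r.inv()*Rdown(yaw)).as_rotvec()/(np.pi/2)
        print((x,y,z,yaw),'->',d.round(4).tolist(),t.round(4).tolist(),'rows>=',round(max(np.linalg.norm(d)*10,np.linalg.norm(t)*90/8.59),1))
E
python3 -c "
from h import *
nums((.4,-.4,.36,.9),(.4,-.35,.36,1.70))"
```

```text
now [ 0.1483 -0.5811  0.193 ] yaw 0.2498 tilt 0.05 F [0.  0.1 0.8] op 0.0932 t 0.25
(0.4, -0.4, 0.36, 0.9) -> [0.5773, -0.2267, -0.3337] [-0.0005, -0.0002, -0.4139] rows>= 7.0
(0.4, -0.35, 0.36, 1.7) -> [0.602, -0.3236, -0.3336] [-0.0004, -0.0005, -0.9232] rows>= 9.7
```

>>> jog_arm:
  motion: [1, 0.05, -0.02, -0.08, 0, 0, -0.09, 1, 0.13, -0.06, -0.16, 0, 0, -0.18, 1, 0.21, -0.1, -0.24, 0, 0, -0.27, 1, 0.29, -0.14, -0.3, 0, 0, -0.36, 1, 0.37, -0.18, -0.334, 0, 0, -0.45, 1, 0.45, -0.22, -0.334, 0, 0, -0.54, 1, 0.53, -0.27, -0.334, 0, 0, -0.63, 1, 0.58, -0.3, -0.334, 0, 0, -0.72]

```text
t: 1.05
tool_pos: [0.3939, -0.3623, 0.3609]
orientation: [2.415, 2.008, 0.001]
force: [-0.9, 0.2, -0.4]
opening: 0.0931
```

```bash
python3 -c "
from h import *
nums((.45,-.33,.36,1.70))"
```

```text
now [ 0.3939 -0.3623  0.3609] yaw 1.3874 tilt 0.06 F [-0.9  0.2 -0.4] op 0.0931 t 1.05
(0.45, -0.33, 0.36, 1.7) -> [0.084, 0.0984, 0.002] [0.0006, -0.0001, -0.199] rows>= 2.1
```

>>> jog_arm:
  motion: [1, 0.04, 0.05, 0, 0, 0, -0.07, 1, 0.08, 0.1, 0, 0, 0, -0.15, 1, 0.084, 0.098, 0, 0, 0, -0.2, 1, 0.084, 0.098, 0, 0, 0, -0.2, 1, 0.084, 0.098, 0, 0, 0, -0.2]

```text
t: 1.55
tool_pos: [0.4496, -0.3301, 0.3609]
orientation: [2.074, 2.359, 0.001]
force: [-0.7, -0.2, 0.2]
opening: 0.0931
```

```bash
python3 -c "
from h import *
nums((.48,.15,.36,1.71))
c=cam('wrist');crop(c['frame'],0,0,640,400,'w1',1)
import pickle;pickle.dump(c,open('w1.pkl','wb'))
print(proj(c,[[.5165,-.2325,.05]]))"
```

```text
now [ 0.4496 -0.3301  0.3609] yaw 1.6991 tilt 0.04 F [-0.7 -0.2  0.2] op 0.0931 t 1.55
(0.48, 0.15, 0.36, 1.71) -> [0.9445, 0.1831, 0.002] [0.0005, -0.0, -0.007] rows>= 9.6
[[372.84303594 108.75560702]]
```

View pics/w1.png

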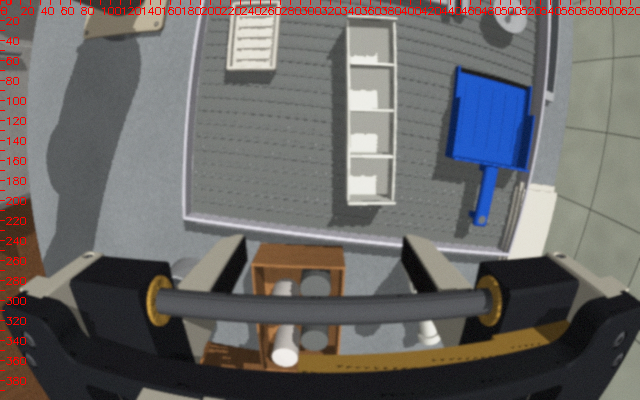

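```bash
python3 -c "
from h import *
import pickle
c=pickle.load(open('w1.pkl','rb'));crop(c['frame'],320,0,420,110,'w1a',5);crop(c['frame'],320,105,420,215,'w1b',5)"
```

```text
(no output)
```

View pics/w1a.png

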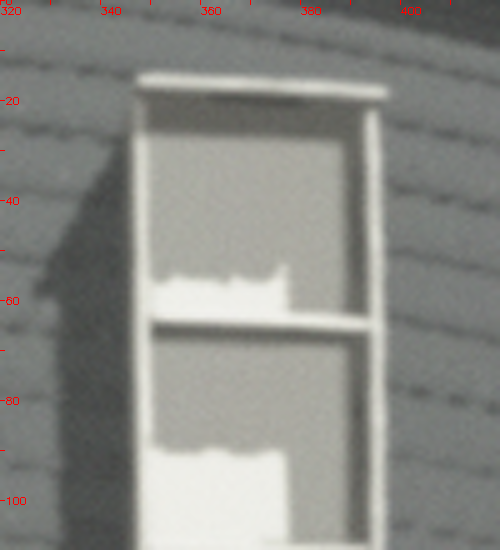

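View pics/w1b.png

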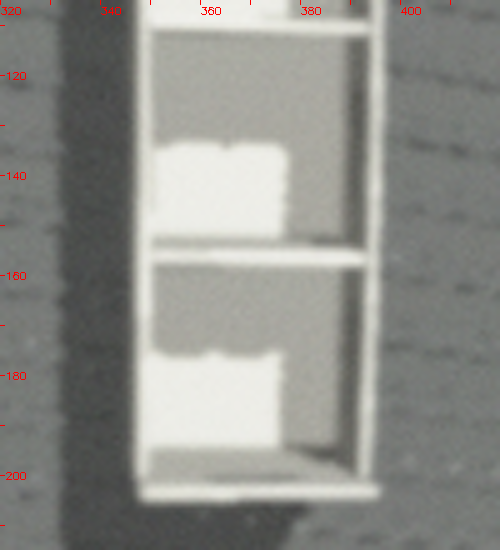

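>>> jog_arm:
  motion: [1, 0.05, 0.02, 0, 0, 0, 0, 1, 0.14, 0.04, 0, 0, 0, 0, 1, 0.23, 0.06, 0, 0, 0, 0, 1, 0.32, 0.08, 0, 0, 0, 0, 1, 0.42, 0.1, 0, 0, 0, 0, 1, 0.5, 0.12, 0, 0, 0, 0, 1, 0.6, 0.14, 0, 0, 0, 0, 1, 0.7, 0.16, 0, 0, 0, 0]

```text
t: 2.4
tool_pos: [0.4837, 0.0259, 0.3614]
orientation: [2.079, 2.353, 0.002]
force: [1.2, 0.0, -0.1]
opening: 0.0927
```

```bash
python3 -c "
from h import *
nums((.48,.12,.36,1.71))"
```

```text
now [0.4837 0.0259 0.3614] yaw 1.6945 tilt 0.1 F [ 1.2  0.  -0.1] op 0.0927 t 2.4
(0.48, 0.12, 0.36, 1.71) -> [0.1877, 0.0159, 0.0027] [0.0011, 0.0002, -0.0099] rows>= 1.9
```

>>> jog_arm:
  motion: [1, 0.09, 0.01, 0, 0, 0, -0.01, 1, 0.188, 0.016, 0.003, 0, 0, -0.01, 1, 0.188, 0.016, 0.003, 0, 0, -0.01, 1, 0.188, 0.016, 0.003, 0, 0, -0.01, 1, 0.188, 0.016, 0.003, 0, 0, -0.01]

```text
t: 2.9
tool_pos: [0.4803, 0.1188, 0.36]
orientation: [2.063, 2.367, 0.001]
force: [-0.1, 0.2, 0.5]
opening: 0.0929
```

Run:
```python
from h import *
import pickle
nums((.48,.2,.36,1.71))
c=cam('wrist');pickle.dump(c,open('w2.pkl','wb'));crop(c['frame'],0,0,640,400,'w2',1)
W=pickle.load(open('w1.pkl','rb'))
S=cam('scene');D=cam('side')
a,b=.04,.154
o=[(S,(a,-b,.06),(217,137.5)),(S,(-a,-b,.06),(235,123)),(S,(a,b,.06),(300,184)),(S,(-a,b,.06),(317.5,166)),(S,(a,b,0),(301.5,197)),(S,(-a,b,0),(317.5,179)),
(D,(-a,-b,.06),(340,347.5)),(D,(a,-b,.06),(389,336)),(D,(-a,-b,0),(341,367.5)),(D,(a,-b,0),(386.5,357)),(D,(-a,b,.06),(303.3,222.5)),(D,(a,b,.06),(339,217.3))]
k=(-a,b,.06)
w=[(W,(-a,b,.06),(347,15)),(W,(a,b,.06),(397,18)),(W,(-a,-b,.06),(347.5,204.5)),(W,(a,-b,.06),(394,203.5))]
for y,l,r in [(0,(350,110.2),(393.5,110.2)),(.076,(350.4,64.2),(393.5,65)),(-.076,(350,156.2),(393,156.4))]: w+=[(W,(-.036,y,.045),l),(W,(.036,y,.045),r)]
np.set_printoptions(precision=4,suppress=True)
for q in (w,o+w):
    p,r=fitpose(q,[.5,-.2,0,0]);print('caddy',p);print(r[-10:])
```

```text
now [0.4803 0.1188 0.36  ] yaw 1.7079 tilt 0.12 F [-0.1  0.2  0.5] op 0.0929 t 2.9
(0.48, 0.2, 0.36, 1.71) -> [0.161, 0.0217, -0.0001] [0.0012, 0.0006, -0.0013] rows>= 1.6
caddy [ 0.5156 -0.2346  0.0036  0.134 ]
[[ 0.1875  0.6081]
 [ 0.028   0.1856]
 [ 0.0401 -0.1661]
 [ 0.9605  0.4172]
 [-0.1236 -0.5763]
 [ 0.1815  0.4114]
 [-0.7795 -0.7175]
 [ 0.151   0.1129]
 [-0.2592 -0.1767]
 [-0.2843 -0.0717]]
caddy [ 0.5155 -0.2341  0.007   0.1339]
[[ 0.3123 -0.3663]
 [ 0.4626 -0.7388]
 [ 0.1609  0.0708]
 [ 1.3838  0.6504]
 [ 0.021  -0.9754]
 [ 0.6108  0.0354]
 [-0.6375 -1.408 ]
 [ 0.5733 -0.5433]
 [-0.1192 -0.2631]
 [ 0.1328 -0.1483]]
```

View pics/w2.png

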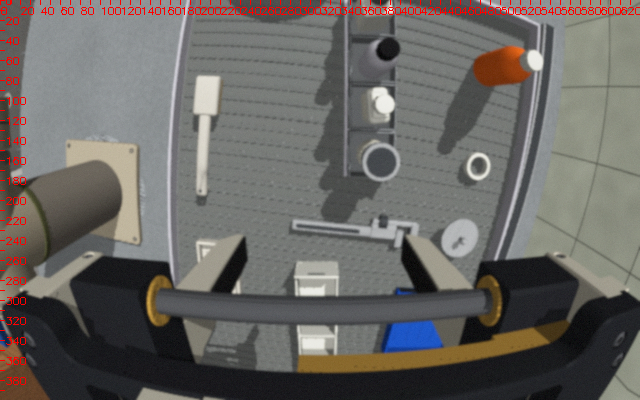

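Caddy is at (0.5155, -0.234), yaw 0.134. The wrist view shows the jar lid at (380,160), the flat cap at (384,104) and the metal cap at (386,48). The square one is out of view, so I'll move on 80 mm.

>>> jog_arm:
  motion: [1, 0.08, 0.01, 0, 0, 0, 0, 1, 0.161, 0.022, 0, 0, 0, 0, 1, 0.161, 0.022, 0, 0, 0, 0, 1, 0.161, 0.022, 0, 0, 0, 0, 1, 0.161, 0.022, 0, 0, 0, 0]

```text
t: 3.55
tool_pos: [0.4806, 0.1985, 0.36]
orientation: [2.065, 2.364, 0.001]
force: [-0.4, 0.1, -0.3]
opening: 0.0933
```

Run:
```python
from h import *
import pickle
nums((.48,.2,.36,1.71))
c=cam('wrist');pickle.dump(c,open('w3.pkl','wb'));crop(c['frame'],310,0,430,120,'w3a',5);crop(c['frame'],310,100,430,220,'w3b',5)
c=pickle.load(open('w2.pkl','rb'));crop(c['frame'],310,0,430,120,'w2a',5);crop(c['frame'],310,80,430,200,'w2b',5)
```

```text
now [0.4806 0.1985 0.36  ] yaw 1.7056 tilt 0.13 F [-0.4  0.1 -0.3] op 0.0933 t 3.55
(0.48, 0.2, 0.36, 1.71) -> [0.0031, -0.0009, 0.0] [0.0013, 0.0007, -0.0028] rows>= 0.0
```

View pics/w3a.png

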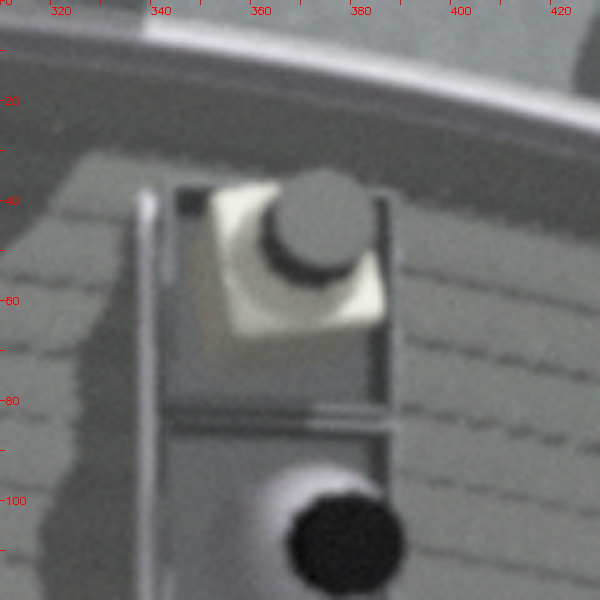

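View pics/w3b.png

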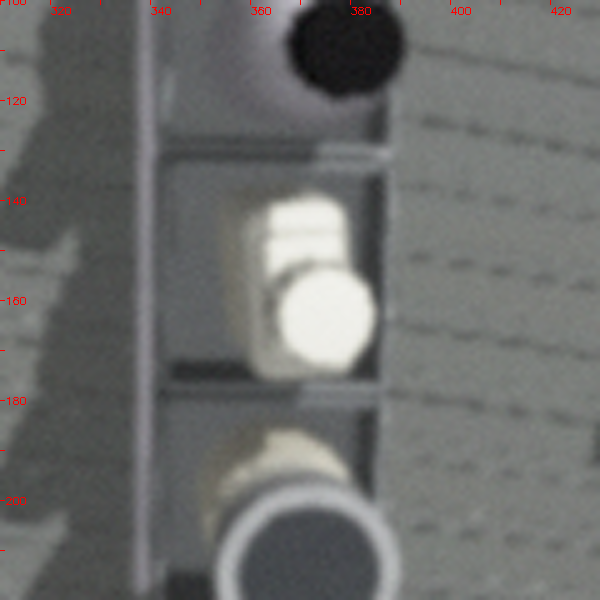

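View pics/w2a.png

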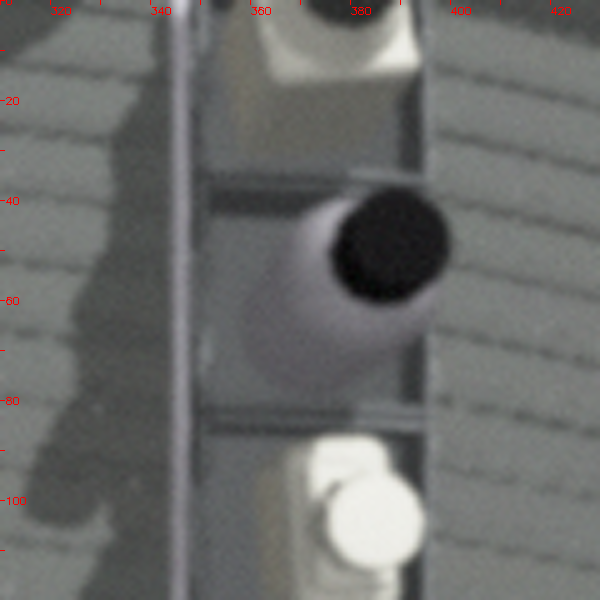

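View pics/w2b.png

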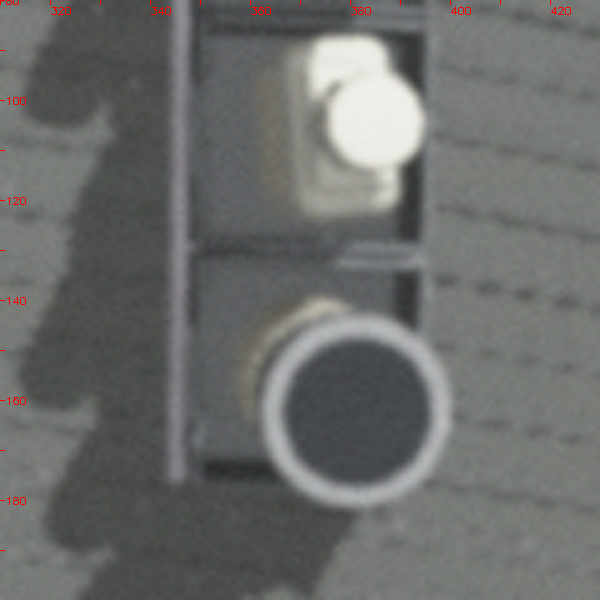

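Run:
```python
from h import *
import pickle
np.set_printoptions(precision=4,suppress=True)
S=cam('scene');D=cam('side');A=pickle.load(open('w2.pkl','rb'));B=pickle.load(open('w3.pkl','rb'))
h=-.4
def P(c,x,y): return (c,x+h,y+h)
for n,l in dict(jar=[(S,358.6,225),(D,337.6,146.6),P(A,381.4,162.2),P(B,371.6,214)],flat=[(S,392.2,234.4),(D,328.8,122.6),P(A,385.2,103.6),P(B,375.2,163.4)],
 metal=[(S,422.6,247.8),(D,323.4,104.6),P(A,388.2,49.2),P(B,379.2,108.6)],square=[(S,462,268),(D,315,98.6),P(B,375,43.6)]).items():
    print(n,*tri(l)); print('   wrist only', *(tri(l[2:]) if len(l)>3 else ()))
a,b=.042,.16
w=[(A,(-a,-b,.003),(345,175.6)),(B,(-a,b,.003),(339,37.8)),(B,(.038,.155,.049),(389.2,37.6)),(B,(.038,.078,.049),(389.1,83.1)),(B,(.038,0,.049),(388,130)),(B,(.038,-.078,.049),(386,177.2)),
 (A,(.038,.078,.049),(395.1,35.1)),(A,(.038,0,.049),(394.6,81.6)),(A,(.038,-.078,.049),(394.6,130.6))]
o=[(S,(a,-b,.002),(333.4,250)),(S,(a,b,.002),(453,320)),(D,(-a,-b,.002),(325,192)),(D,(a,-b,.002),(355,185.4)),(S,(.038,-.155,.049),(338,242.4)),(D,(-.038,-.155,.049),(327,176.6)),(D,(.038,-.155,.049),(353,172.6))]
for q in (w,w+o):
    p,r=fitpose(q,[.5,.2,0,0]);print('rail',p);print(r)
for y in (.117,.039,-.039,-.117): print('cup',y, p[:2]+y*np.array([-np.sin(p[3]),np.cos(p[3])]))
z=.007+.099
q=[onz(B,310+x/5-.4,y/5-.4,z) for x,y in [(212,200),(235,335),(385,318)]]
print('square corners',q,np.arctan2(*(q[0]-q[1])[[1,0]]),np.arctan2(*(q[2]-q[1])[[1,0]]),[np.linalg.norm(q[i]-q[1]) for i in(0,2)])
```

```text
jar [0.5601 0.1417 0.1177] [np.float64(0.6), np.float64(1.3), np.float64(0.9), np.float64(1.1)]
   wrist only [0.5605 0.1403 0.1119] [np.float64(0.2), np.float64(0.2)]
flat [0.5465 0.2222 0.1474] [np.float64(0.7), np.float64(1.2), np.float64(0.5), np.float64(1.2)]
   wrist only [0.545 0.222 0.152] [np.float64(0.1), np.float64(0.1)]
metal [0.5387 0.2932 0.1658] [np.float64(2.8), np.float64(3.5), np.float64(2.8), np.float64(2.2)]
   wrist only [0.5384 0.2936 0.1557] [np.float64(0.1), np.float64(0.1)]
square [0.5218 0.378  0.154 ] [np.float64(1.9), np.float64(1.9), np.float64(0.1)]
   wrist only
rail [0.5388 0.2607 0.006  0.1299]
[[-2.0201 -1.9497]
 [-1.1865  0.5221]
 [-0.2951 -0.7983]
 [-0.0545 -0.5829]
 [ 0.1898  0.3264]
 [ 0.3782  0.2645]
 [ 0.562   1.2368]
 [ 1.1338  0.8652]
 [ 0.1083 -0.4862]]
rail [0.5389 0.2599 0.0085 0.1411]
[[-0.9139 -1.0071]
 [-2.1532  0.8312]
 [-1.0293 -1.045 ]
 [-0.2564 -0.5644]
 [ 0.5155  0.606 ]
 [ 1.1985  0.7624]
 [ 0.3931  1.0226]
 [ 1.5005  0.9124]
 [ 0.9901 -0.1889]
 [ 0.7592  1.5494]
 [ 0.545   2.4989]
 [-0.9187  0.2933]
 [-0.4046  2.0571]
 [-0.7309 -0.9378]
 [-2.1669 -0.43  ]
 [ 0.1264 -0.7044]]
cup 0.117 [0.5225 0.3758]
cup 0.039 [0.5334 0.2986]
cup -0.039 [0.5444 0.2213]
cup -0.117 [0.5554 0.1441]
square corners [array([0.4953, 0.3901, 0.106 ]), array([0.507 , 0.3509, 0.106 ]), array([0.5491, 0.3637, 0.106 ])] 1.8606140326617362 0.29402005935639425 [np.float64(0.040882449674559534), np.float64(0.04392205351207934)]
```

Measured rail: (0.539, 0.260), z ≈ 0.0075, yaw ≈ 0.137, which agrees with the stated heights. The square bottle's yaw is about 0.29. I'll start with the jar, the nearest to the caddy, so each carry only passes over empty places.

Run:
```python
from h import *
nums((.5603,.1412,.22,1.708),(.5603,.1412,.061,1.708))
```

```text
now [0.4806 0.1987 0.3601] yaw 1.7053 tilt 0.14 F [-1.7  0.1 -0. ] op 0.0932 t 3.7
(0.5603, 0.1412, 0.22, 1.708) -> [-0.1351, 0.1419, 0.2807] [0.0015, 0.0004, -0.0017] rows>= 3.4
(0.5603, 0.1412, 0.061, 1.708) -> [-0.1348, 0.1411, 0.5987] [0.0015, 0.0004, -0.0017] rows>= 6.3
```

>>> jog_arm:
  motion: [1, -0.04, 0.045, 0.05, 0, 0, 0, 1, -0.09, 0.09, 0.12, 0.001, 0, -0.002, 1, -0.135, 0.142, 0.2, 0.0015, 0, -0.002, 1, -0.135, 0.142, 0.28, 0.0015, 0, -0.002, 1, -0.135, 0.142, 0.34, 0.0015, 0, -0.002, 1, -0.135, 0.142, 0.38, 0.0015, 0, -0.002, 1, -0.135, 0.142, 0.38, 0.0015, 0, -0.002]

```text
t: 4.4
tool_pos: [0.5581, 0.1399, 0.1663]
orientation: [-2.063, -2.365, 0.009]
force: [-0.1, 0.1, -0.3]
opening: 0.093
```

Run:
```python
from h import *
nums((.5603,.1412,.061,1.708))
c=cam('wrist');crop(c['frame'],0,0,640,400,'g1',1)
c=cam('side');crop(c['frame'],260,60,420,180,'g1s')
```

```text
now [0.5581 0.1399 0.1663] yaw 1.707 tilt 0.39 F [-0.1  0.1 -0.3] op 0.093 t 4.4
(0.5603, 0.1412, 0.061, 1.708) -> [0.0023, 0.0061, 0.2106] [-0.0043, 0.0006, -0.0006] rows>= 2.1
```

View pics/g1.png

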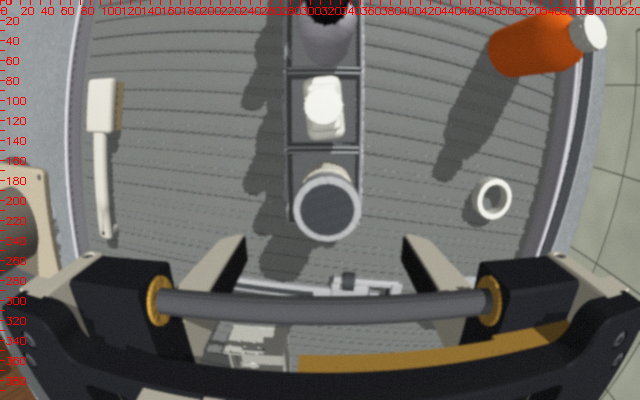

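View pics/g1s.png

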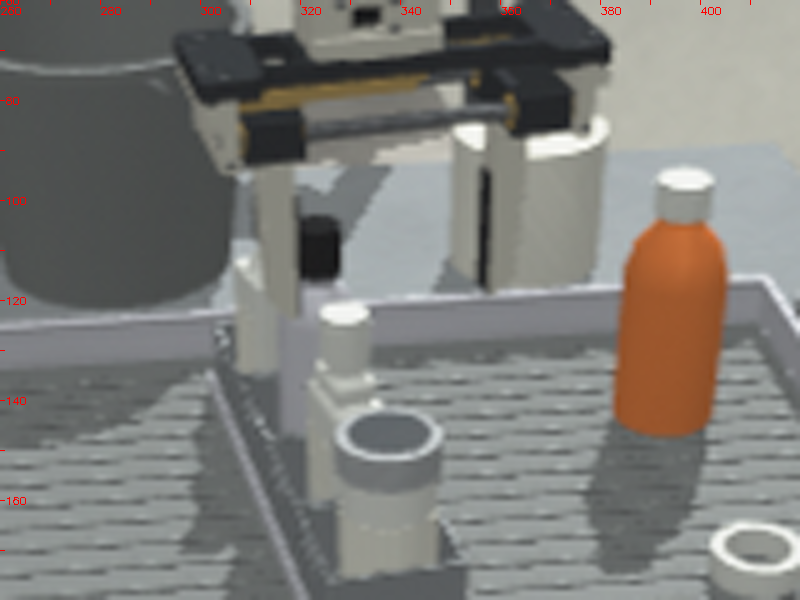

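The jar lid at (327,207) sits on the jaw centre line, and the flat bottle (324,104) stands square to the rail. Going down to the grasp.

>>> jog_arm:
  motion: [1, 0.001, 0.004, 0.06, -0.002, 0, 0, 1, 0.002, 0.006, 0.12, -0.004, 0, 0, 1, 0.002, 0.006, 0.17, -0.004, 0, 0, 1, 0.002, 0.006, 0.2, -0.004, 0, 0, 1, 0.002, 0.006, 0.21, -0.004, 0, 0, 1, 0.002, 0.006, 0.21, -0.004, 0, 0, 1, 0.002, 0.006, 0.21, -0.004, 0, 0]

```text
t: 5.2
tool_pos: [0.5648, 0.1422, 0.0679]
orientation: [2.06, 2.363, 0.01]
force: [-0.4, -0.2, -0.1]
opening: 0.0931
```

Run:
```python
from h import *
nums((.5603,.1412,.061,1.708))
c=cam('side');crop(c['frame'],280,80,400,200,'g2s',5)
c=cam('scene');crop(c['frame'],280,180,440,300,'g2c',5)
```

```text
now [0.5648 0.1422 0.0679] yaw 1.7076 tilt 0.51 F [-0.4 -0.2 -0.1] op 0.0931 t 5.2
(0.5603, 0.1412, 0.061, 1.708) -> [-0.0007, -0.0093, 0.0137] [0.0057, 0.0004, -0.0003] rows>= 0.2
```

View pics/g2s.png

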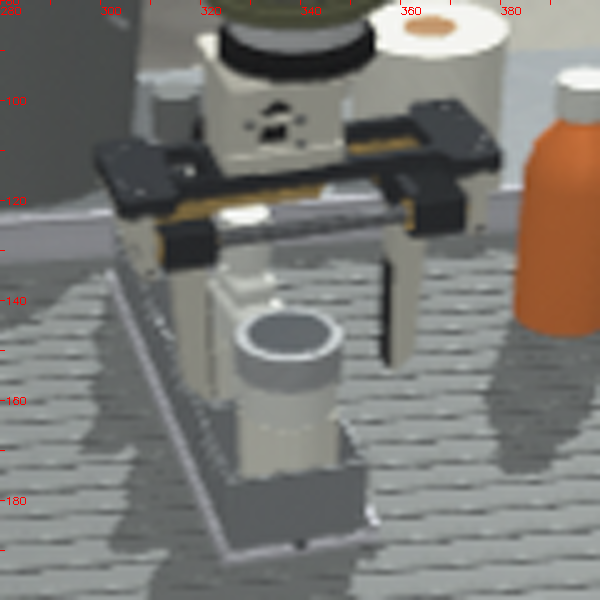

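View pics/g2c.png

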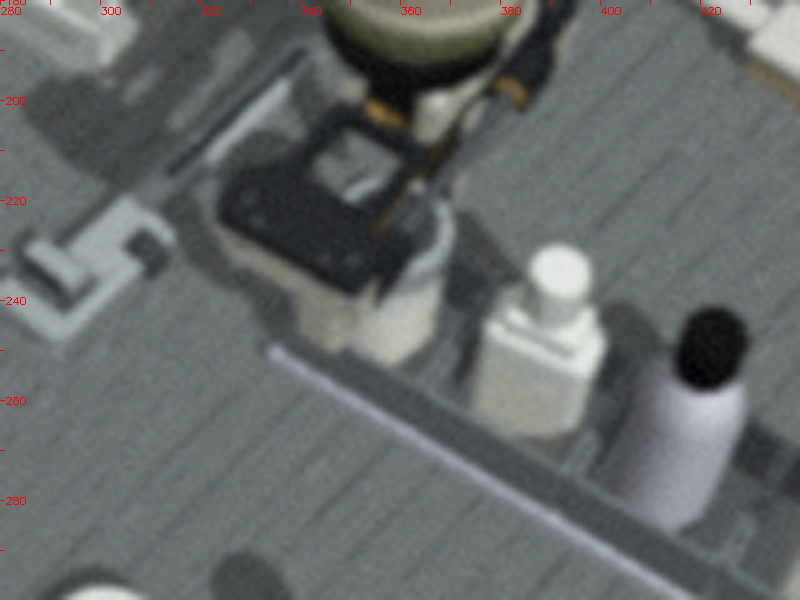

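Run:
```python
from h import *
nums((.5603,.1412,.061,1.708))
D=cam('side');S=cam('scene')
p,r,s=pose(); print(s['dq'].round(3))
L=lambda *v:p+r.apply(v)
for v in [(0,0,0),(0,.05,0),(0,-.05,0),(0,.055,-.084),(0,-.055,-.084)]: print(v,L(*v).round(4),proj(D,L(*v)).round(1),proj(S,L(*v)).round(1))
print(proj(D,[.5603,.1412,.118]),proj(D,[.5603,.1412,.068]))
```

```text
now [0.5647 0.1422 0.0678] yaw 1.7076 tilt 0.52 F [-0.9 -0.2 -0.5] op 0.0932 t 5.3
(0.5603, 0.1412, 0.061, 1.708) -> [-0.0007, -0.0091, 0.0135] [0.0057, 0.0004, -0.0003] rows>= 0.2
[ 0.     0.005  0.007 -0.003 -0.002  0.002]
(0, 0, 0) [0.5643 0.1421 0.0672] [[338.7 163.5]] [[356.2 237.7]]
(0, 0.05, 0) [0.6138 0.1489 0.0676] [[356.7 160.8]] [[344.9 252.5]]
(0, -0.05, 0) [0.5148 0.1353 0.0668] [[320.3 166.3]] [[366.9 223.7]]
(0, 0.055, -0.084) [0.6181 0.1496 0.1517] [[359.5 132.1]] [[345.6 234.3]]
(0, -0.055, -0.084) [0.5091 0.1346 0.1508] [[317.3 138. ]] [[371.4 201.6]]
[[337.30902902 146.89143544]] [[337.21724121 163.53732488]]
```

Run:
```python
from h import *
p,r,s=pose(); L=lambda *v:p+r.apply(v)
for n,b in (('side',(300,95,380,195)),('scene',(310,185,410,265))):
    c=cam(n); f=int(min(800/(b[2]-b[0]),600/(b[3]-b[1])))
    crop(c['frame'],*b,'m'+n,f)
    i=cv2.imread(f'pics/m{n}.png')
    for y in(.0465,.064,-.0465,-.064):
      for x in (-.0075,.0075):
        a=[tuple(((proj(c,L(x,y,z))[0]-b[:2]+.5)*f).astype(int).tolist()) for z in (0,-.019,-.084)]
        for k,col in zip(a,((0,0,255),(0,255,0),(255,0,0))): cv2.circle(i,k,2,col,-1)
    cv2.imwrite(f'pics/m{n}.png',i)
```

```text
(no output)
```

View pics/mside.png

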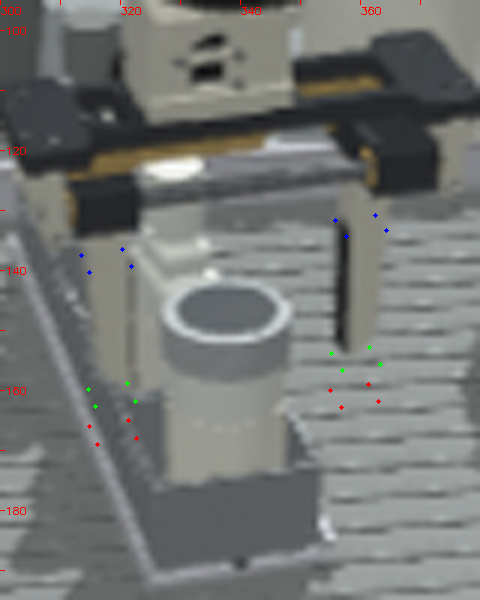

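View pics/mscene.png

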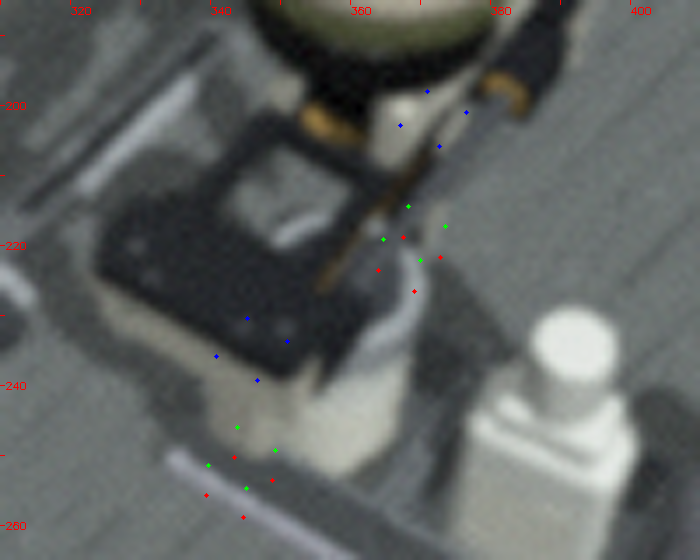

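Run:
```python
from h import *
p,r,s=pose()
for k in s: print(k,np.round(s[k],4))
nums((.5603,.1412,.061,1.708))
```

```text
t 5.5
q [ 1.5930e-01  1.6820e-01  1.6839e+00 -1.0000e-03  1.2822e+00  2.2700e-02]
dq [-0.0007  0.004   0.0059 -0.0005 -0.0018  0.0015]
joint_torque [-5.70000e-03 -5.49551e+01 -4.62561e+01  6.93000e-02 -3.68000e-02
  6.00000e-04]
tool_pos [0.5638 0.1421 0.0666]
orientation [2.0608 2.3641 0.0078]
force [ 0.529   0.3638 -0.2792]
wrist_torque [-0.0442 -0.1136 -0.0082]
opening 0.0928
now [0.5638 0.1421 0.0666] yaw 1.7077 tilt 0.42 F [ 0.5  0.4 -0.3] op 0.0928 t 5.5
(0.5603, 0.1412, 0.061, 1.708) -> [-0.0007, -0.0073, 0.0112] [0.0046, 0.0005, -0.0002] rows>= 0.1
```

All three cameras show the finger ends about 18 mm higher than the reported TCP implies: in the side view the right finger ends at row 153, against 161 predicted. The open fingers straddle the cup from outside, so lowering further to check is safe.

>>> jog_arm:
  motion: [1, -0.001, -0.004, 0.015, 0.002, 0, 0, 1, -0.001, -0.007, 0.03, 0.004, 0, 0, 1, -0.001, -0.007, 0.041, 0.0046, 0, 0, 1, -0.001, -0.007, 0.041, 0.0046, 0, 0, 1, -0.001, -0.007, 0.041, 0.0046, 0, 0]

```text
t: 6.0
tool_pos: [0.5603, 0.141, 0.0456]
orientation: [2.064, 2.368, -0.002]
force: [0.1, -0.5, 0.1]
opening: 0.0929
```

```bash
cat >> h.py <<'E'
def mark(tag):
    p,r,s=pose(); L=lambda *v:p+r.apply(v)
    for n in('side','scene'):
        c=cam(n); u,v=proj(c,p)[0]; b=(max(0,int(u)-45),max(0,int(v)-60),min(640,int(u)+45),min(400,int(v)+30)); f=6
        crop(c['frame'],*b,tag+n,f)
        i=cv2.imread(f'pics/{tag}{n}.png')
        for y in(.0465,-.0465):
            for z,col in zip((0,-.019,-.084),((0,0,255),(0,255,0),(255,0,0))):
                a=(proj(c,L(0,y,z))[0]-b[:2]+.5)*f; cv2.circle(i,tuple(a.astype(int).tolist()),2,col,-1)
        cv2.imwrite(f'pics/{tag}{n}.png',i)
    a=[cv2.imread(f'pics/{tag}{n}.png') for n in('side','scene')]
    h=min(x.shape[0] for x in a); i=np.hstack([x[:h] for x in a]); k=min(1,800/i.shape[1]); cv2.imwrite(f'pics/{tag}.png',cv2.resize(i,None,fx=k,fy=k))
E
python3 - <<'E'
from h import *
nums((.5603,.1412,.046,1.708)); mark('m2')
E
```

```text
now [0.5603 0.141  0.0456] yaw 1.7077 tilt 0.07 F [ 0.1 -0.5  0.1] op 0.0929 t 6.0
(0.5603, 0.1412, 0.046, 1.708) -> [0.0003, 0.0001, -0.0008] [-0.0006, 0.0005, -0.0002] rows>= 0.0
```

View pics/m2.png

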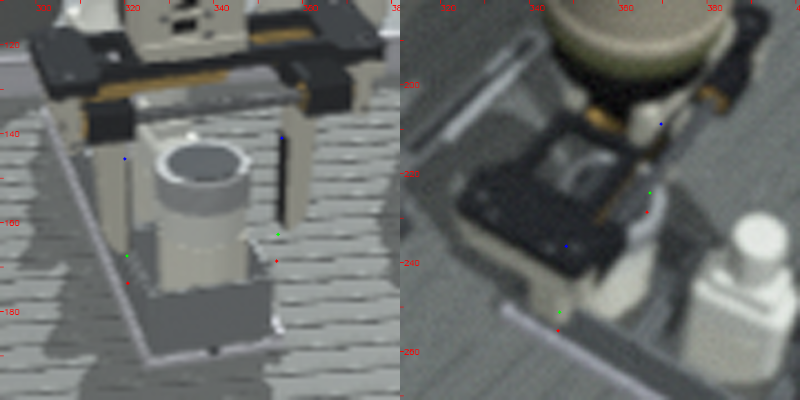

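Two views agree: the finger ends sit at the green mark, 19 mm short of the reported TCP. The real tips are now at z ≈ 0.064 with the cup rim at 0.0565. I'll lower 3 mm and close gently.

>>> jog_arm:
  motion: [1, 0, 0, 0.005, 0, 0, 0, 0.6, 0, 0, 0.005, 0, 0, 0, 0.4, 0, 0, 0.005, 0, 0, 0, 0.4, 0, 0, 0.005, 0, 0, 0, 0.4, 0, 0, 0.005, 0, 0, 0, 0.4, 0, 0, 0.005, 0, 0, 0, 0.4, 0, 0, 0.005, 0, 0, 0, 0.4, 0, 0, 0.005, 0, 0, 0]
  grip_force: 30

```text
t: 6.9
tool_pos: [0.5607, 0.1411, 0.0438]
orientation: [2.064, 2.368, -0.0]
force: [-1.0, -0.2, -0.1]
opening: 0.0557
```

Run:
```python
from h import *
nums((.5603,.1412,.046,1.708)); mark('m3')
```

```text
now [0.5607 0.1411 0.0438] yaw 1.7076 tilt 0.04 F [-1.  -0.2 -0.1] op 0.0557 t 6.9
(0.5603, 0.1412, 0.046, 1.708) -> [0.0003, -0.0009, -0.0045] [0.0001, 0.0004, -0.0002] rows>= 0.0
```

View pics/m3.png

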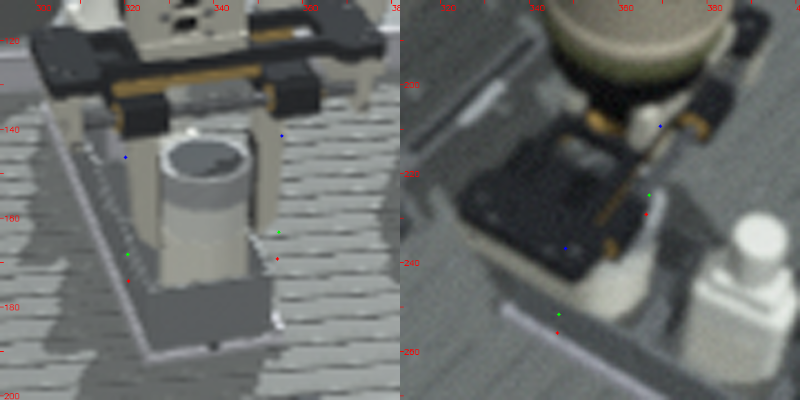

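The opening stopped at 56 mm, so the jar is held by its lid across its full height. I'll firm up the grip and lift slowly.

>>> jog_arm:
  motion: [0.4, 0, 0, 0, 0, 0, 0, 0.4, 0, 0, -0.005, 0, 0, 0, 0.4, 0, 0, -0.015, 0, 0, 0, 0.4, 0, 0, -0.03, 0, 0, 0, 0.4, 0, 0, -0.05, 0, 0, 0, 0.4, 0, 0, -0.08, 0, 0, 0, 0.4, 0, 0, -0.1, 0, 0, 0, 0.4, 0, 0, -0.1, 0, 0, 0]
  grip_force: 45

```text
t: 7.8
tool_pos: [0.5627, 0.1415, 0.0969]
orientation: [2.062, 2.365, 0.005]
force: [0.6, 0.0, -2.8]
opening: 0.0552
```

Run:
```python
from h import *
nums((.5603,.1412,.046,1.708)); mark('m4')
```

```text
now [0.5627 0.1415 0.0969] yaw 1.7076 tilt 0.29 F [ 0.6  0.  -2.8] op 0.0552 t 7.8
(0.5603, 0.1412, 0.046, 1.708) -> [0.0002, -0.0054, 0.1019] [0.0032, 0.0004, -0.0002] rows>= 1.0
```

View pics/m4.png

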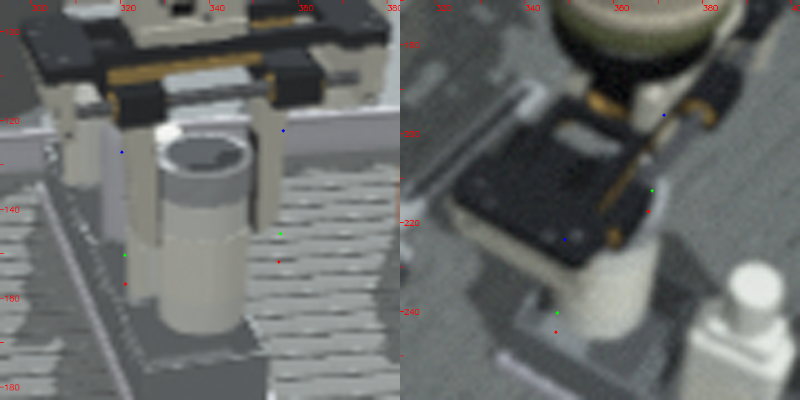

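The jar came up cleanly (2.8 N, matches its weight). Carrying it to the right-most bay.

```bash
cat >> h.py <<'E'
CX,CY,CZ,CW=.5155,-.234,.0065,.134
def bay(y): return CX-y*np.sin(CW),CY+y*np.cos(CW)
E
python3 - <<'E'
from h import *
print(bay(-.114))
nums((.5615,.141,.15,1.705),(.531,-.1,.15,1.705),(*np.round(bay(-.114),4),.15,1.705))
E
```

```text
(np.float64(0.5307303250502604), np.float64(-0.3469780385688449))
now [0.5611 0.1412 0.0944] yaw 1.7077 tilt 0.09 F [ 0.  -0.1 -3.5] op 0.0551 t 7.9
(0.5615, 0.141, 0.15, 1.705) -> [-0.0006, 0.0008, -0.1112] [0.0009, 0.0005, 0.0017] rows>= 1.1
(0.531, -0.1, 0.15, 1.705) -> [-0.4697, -0.1254, -0.111] [0.0009, 0.0005, 0.0017] rows>= 5.0
(np.float64(0.5307), np.float64(-0.347), 0.15, 1.705) -> [-0.959, -0.1934, -0.1108] [0.0009, 0.0005, 0.0017] rows>= 9.8
```

>>> jog_arm:
  motion: [0.4, 0, 0, -0.05, 0, 0, 0, 0.4, 0, 0, -0.1, 0, 0, 0, 0.4, -0.04, -0.01, -0.111, 0, 0, 0, 0.4, -0.1, -0.03, -0.111, 0, 0, 0, 0.4, -0.17, -0.05, -0.111, 0, 0, 0, 0.4, -0.25, -0.06, -0.111, 0, 0, 0, 0.4, -0.33, -0.075, -0.111, 0, 0, 0, 0.4, -0.41, -0.09, -0.111, 0, 0, 0]

```text
t: 8.7
tool_pos: [0.5436, -0.0693, 0.1491]
orientation: [2.064, 2.368, 0.0]
force: [1.4, -0.4, -4.6]
opening: 0.0551
```

Run:
```python
from h import *
nums((*np.round(bay(-.114),4),.15,1.705))
```

```text
now [ 0.5436 -0.0693  0.1491] yaw 1.708 tilt 0.02 F [ 1.4 -0.4 -4.6] op 0.0551 t 8.7
(np.float64(0.5307), np.float64(-0.347), 0.15, 1.705) -> [-0.5466, -0.1016, -0.0016] [0.0002, 0.0002, 0.0019] rows>= 5.6
```

>>> jog_arm:
  motion: [0.4, -0.07, -0.015, 0, 0, 0, 0, 0.4, -0.15, -0.03, 0, 0, 0, 0, 0.4, -0.23, -0.045, 0, 0, 0, 0, 0.4, -0.31, -0.06, 0, 0, 0, 0, 0.4, -0.39, -0.075, 0, 0, 0, 0, 0.4, -0.46, -0.09, 0, 0, 0, 0.002, 0.4, -0.52, -0.1, 0, 0, 0, 0.002, 0.4, -0.547, -0.102, 0, 0, 0, 0.002]

```text
t: 9.5
tool_pos: [0.5292, -0.3497, 0.1479]
orientation: [-2.07, -2.362, 0.001]
force: [0.0, 0.1, -3.3]
opening: 0.0552
```

>>> jog_arm:
  motion: [0.4, 0, 0, 0, 0, 0, 0, 0.4, 0, 0, 0, 0, 0, 0]

```text
t: 9.7
tool_pos: [0.5288, -0.3489, 0.1469]
orientation: [-2.069, -2.36, 0.001]
force: [0.0, 0.5, -3.9]
opening: 0.0555
```

Run:
```python
from h import *
nums((*np.round(bay(-.114),4),.06,1.705),(*np.round(bay(-.114),4),.045,1.705))
```

```text
now [ 0.5288 -0.3489  0.1469] yaw 1.702 tilt 0.17 F [ 0.   0.5 -3.9] op 0.0555 t 9.7
(np.float64(0.5307), np.float64(-0.347), 0.06, 1.705) -> [0.003, 0.0046, 0.1739] [-0.0014, -0.0012, -0.0019] rows>= 1.7
(np.float64(0.5307), np.float64(-0.347), 0.045, 1.705) -> [0.0029, 0.0046, 0.2039] [-0.0014, -0.0012, -0.0019] rows>= 2.0
```

>>> jog_arm:
  motion: [0.4, 0.002, 0.003, 0.03, -0.001, -0.001, -0.002, 0.4, 0.003, 0.0046, 0.06, -0.0014, -0.001, -0.002, 0.4, 0.003, 0.0046, 0.09, -0.0014, -0.001, -0.002, 0.4, 0.003, 0.0046, 0.12, -0.0014, -0.001, -0.002, 0.4, 0.003, 0.0046, 0.15, -0.0014, -0.001, -0.002, 0.4, 0.003, 0.0046, 0.17, -0.0014, -0.001, -0.002, 0.4, 0.003, 0.0046, 0.174, -0.0014, -0.001, -0.002, 0.4, 0.003, 0.0046, 0.174, -0.0014, -0.001, -0.002]

```text
t: 10.5
tool_pos: [0.5306, -0.3469, 0.0595]
orientation: [-2.067, -2.365, -0.0]
force: [-0.8, -0.7, -3.0]
opening: 0.0554
```

Run:
```python
from h import *
nums((*np.round(bay(-.114),4),.045,1.705)); mark('m5')
```

```text
now [ 0.5306 -0.3469  0.0595] yaw 1.7051 tilt 0.05 F [-0.8 -0.7 -3. ] op 0.0554 t 10.5
(np.float64(0.5307), np.float64(-0.347), 0.045, 1.705) -> [-0.0003, 0.0003, 0.0291] [-0.0003, -0.0005, 0.0001] rows>= 0.3
```

View pics/m5.png

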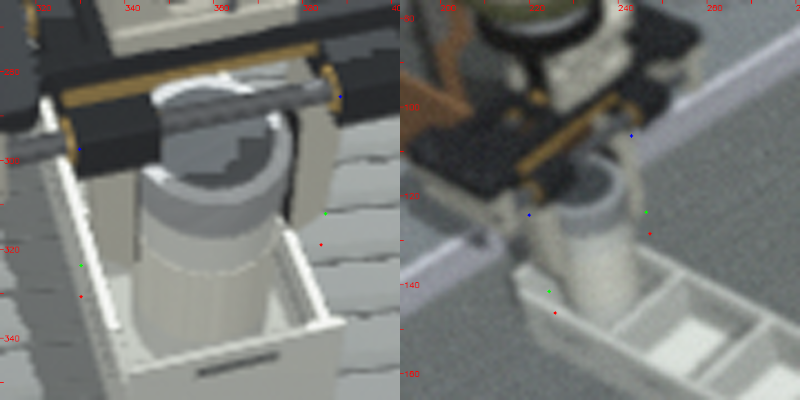

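The jar is centred in its bay. Lowering it slowly onto the floor.

>>> jog_arm:
  motion: [0.4, 0, 0, 0.008, 0, 0, 0, 0.4, 0, 0, 0.016, 0, 0, 0, 0.4, 0, 0, 0.024, 0, 0, 0, 0.4, 0, 0, 0.03, 0, 0, 0, 0.4, 0, 0, 0.033, 0, 0, 0, 0.4, 0, 0, 0.035, 0, 0, 0, 0.4, 0, 0, 0.036, 0, 0, 0]

```text
t: 11.3
tool_pos: [0.5313, -0.3474, 0.0427]
orientation: [2.067, 2.365, 0.0]
force: [0.4, -0.6, -3.3]
opening: 0.0558
```

>>> jog_arm:
  motion: [0.4, 0, 0, 0.002, 0, 0, 0, 0.4, 0, 0, 0.002, 0, 0, 0]

```text
t: 11.5
tool_pos: [0.5313, -0.3474, 0.0417]
orientation: [2.067, 2.365, 0.0]
force: [0.7, -0.3, -2.5]
opening: 0.0555
```

>>> jog_arm:
  motion: [0.4, 0, 0, 0.002, 0, 0, 0, 0.4, 0, 0, 0.002, 0, 0, 0, 0.4, 0, 0, 0.003, 0, 0, 0]

```text
t: 11.8
tool_pos: [0.5315, -0.3477, 0.0408]
orientation: [2.066, 2.364, 0.0]
force: [-2.1, 0.0, 3.2]
opening: 0.0553
```

>>> jog_arm:
  motion: [0.4, 0, 0, 0.002, 0, 0, 0, 0.4, 0, 0, 0.003, 0, 0, 0]

```text
t: 12.0
tool_pos: [0.5316, -0.3482, 0.0408]
orientation: [2.066, 2.364, -0.001]
force: [-5.5, 2.8, 11.1]
opening: 0.0556
```

Touchdown at TCP z = 0.0408 (force turned upward), close to the predicted 0.040. Easing off the push, then opening.

>>> jog_arm:
  motion: [0.4, 0, 0, -0.001, 0, 0, 0, 0.6, 0, 0, 0, 0, 0, 0, 0.7, 0, 0, 0, 0, 0, 0, 1, 0, 0, 0, 0, 0, 0, 1, 0, 0, 0, 0, 0, 0, 1, 0, 0, 0, 0, 0, 0]
  grip_force: 15

```text
t: 12.6
tool_pos: [0.5318, -0.3484, 0.041]
orientation: [2.065, 2.363, -0.0]
force: [0.4, 0.9, -0.6]
opening: 0.0832
```

Run:
```python
from h import *
nums((.5313,-.3474,.15,1.705)); mark('m6')
```

```text
now [ 0.5318 -0.3484  0.041 ] yaw 1.7051 tilt 0.17 F [ 0.4  0.9 -0.6] op 0.0832 t 12.6
(0.5313, -0.3474, 0.15, 1.705) -> [0.0015, -0.0003, -0.2181] [0.0011, 0.0016, 0.0001] rows>= 2.2
```

View pics/m6.png

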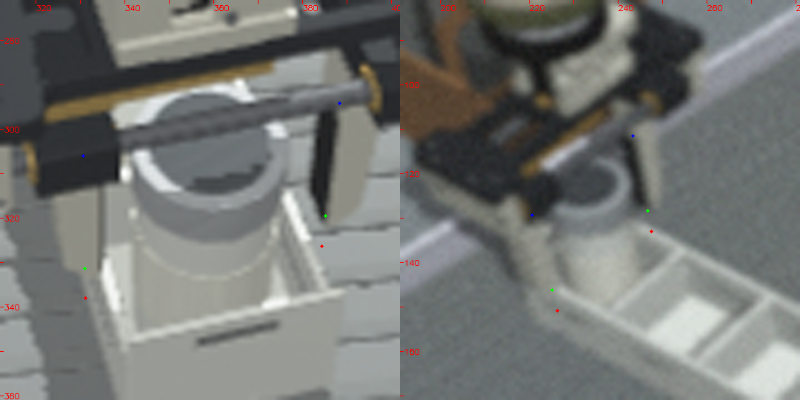

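Jar released upright. Retracting and heading to the flat bottle at (0.5465, 0.222).

>>> jog_arm:
  motion: [1, 0, 0, -0.03, 0, 0, 0, 1, 0.001, 0, -0.1, 0, 0, 0, 1, 0.001, 0, -0.18, 0.001, 0.001, 0, 1, 0.02, 0, -0.23, 0.001, 0.001, 0, 1, 0.1, 0.01, -0.25, 0.001, 0.001, 0, 1, 0.19, 0.03, -0.25, 0.001, 0.001, 0, 1, 0.28, 0.05, -0.25, 0.001, 0.001, 0, 1, 0.37, 0.07, -0.25, 0.001, 0.001, 0]

```text
t: 13.5
tool_pos: [0.5416, -0.1587, 0.1673]
orientation: [2.067, 2.363, 0.001]
force: [1.1, -0.1, -0.1]
opening: 0.0929
```

Run:
```python
from h import *
nums((.5465,.2222,.17,1.708))
```

```text
now [ 0.5416 -0.1587  0.1673] yaw 1.7044 tilt 0.14 F [ 1.1 -0.1 -0.1] op 0.0929 t 13.5
(0.5465, 0.2222, 0.17, 1.708) -> [0.7536, 0.1111, -0.0065] [0.0012, 0.0011, -0.0023] rows>= 7.6
```

>>> jog_arm:
  motion: [1, 0.08, 0.01, -0.003, 0, 0, 0, 1, 0.17, 0.025, -0.006, 0, 0, 0, 1, 0.26, 0.04, -0.006, 0, 0, -0.002, 1, 0.35, 0.05, -0.006, 0.001, 0.001, -0.002, 1, 0.43, 0.065, -0.006, 0.001, 0.001, -0.002, 1, 0.5, 0.075, -0.006, 0.001, 0.001, -0.002, 1, 0.55, 0.08, -0.006, 0.001, 0.001, -0.002, 1, 0.57, 0.085, -0.006, 0.001, 0.001, -0.002]

```text
t: 14.3
tool_pos: [0.5458, 0.1319, 0.1713]
orientation: [2.061, 2.37, 0.002]
force: [0.2, 0.2, 0.0]
opening: 0.0924
```

>>> jog_arm:
  motion: [1, 0, 0, 0, 0, 0, 0, 1, 0, 0, 0, 0, 0, 0]

```text
t: 14.5
tool_pos: [0.5461, 0.1312, 0.172]
orientation: [2.06, 2.369, 0.003]
force: [0.6, -0.5, -0.1]
opening: 0.093
```

Run:
```python
from h import *
nums((.5465,.2222,.14,1.708),(.5465,.2222,.0535,1.708))
c=cam('wrist'); crop(c['frame'],240,90,400,250,'w4',4)
print(proj(c,[[.5465,.2222,.1485],[.5465,.2222,.1025],[.539,.294,.1685]]))
```

```text
now [0.5461 0.1312 0.172 ] yaw 1.7102 tilt 0.14 F [ 0.6 -0.5 -0.1] op 0.093 t 14.5
(0.5465, 0.2222, 0.14, 1.708) -> [0.1801, 0.0259, 0.064] [0.0016, 0.0, 0.0014] rows>= 1.9
(0.5465, 0.2222, 0.0535, 1.708) -> [0.1801, 0.0255, 0.237] [0.0016, 0.0, 0.0014] rows>= 3.0
[[343.50629638  95.69043759]
 [339.87238836  99.15367327]
 [348.82882114 -12.87252646]]
```

View pics/w4.png

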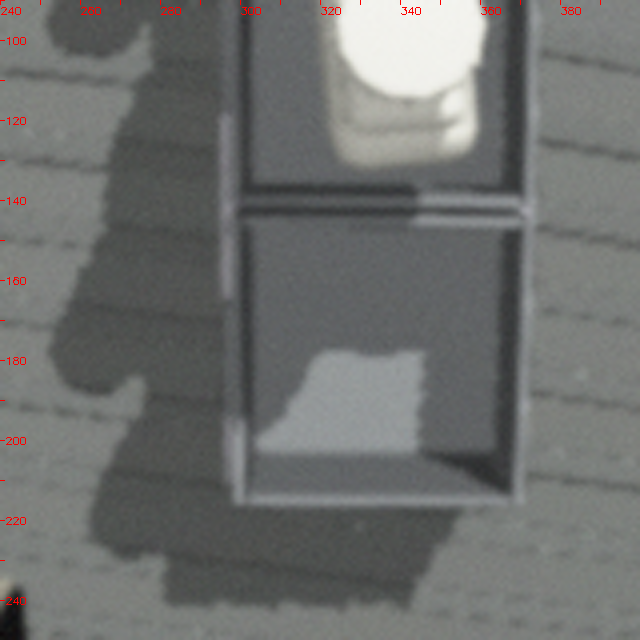

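The flat cap appears at about (342,95), against a predicted (343.5,95.7), and its sides are square to the jaws. Going to the grasp.

>>> jog_arm:
  motion: [1, 0.06, 0.01, 0, 0, 0, 0, 1, 0.13, 0.02, 0, 0, 0, 0, 1, 0.18, 0.026, 0.02, 0.0016, 0, 0.001, 1, 0.18, 0.026, 0.06, 0.0016, 0, 0.001, 1, 0.18, 0.026, 0.12, 0.0016, 0, 0.001, 1, 0.18, 0.026, 0.18, 0.0016, 0, 0.001, 1, 0.18, 0.026, 0.22, 0.0016, 0, 0.001, 1, 0.18, 0.026, 0.235, 0.0016, 0, 0.001]

```text
t: 15.35
tool_pos: [0.5452, 0.2197, 0.0514]
orientation: [-2.065, -2.365, 0.007]
force: [0.4, -0.4, 0.3]
opening: 0.0932
```

Run:
```python
from h import *
nums((.5465,.2222,.0535,1.708)); mark('m7')
```

```text
now [0.5452 0.2197 0.0514] yaw 1.7061 tilt 0.27 F [ 0.4 -0.4  0.3] op 0.0932 t 15.35
(0.5465, 0.2222, 0.0535, 1.708) -> [0.0046, 0.0032, -0.0042] [-0.003, 0.0007, -0.0012] rows>= 0.1
```

View pics/m7.png

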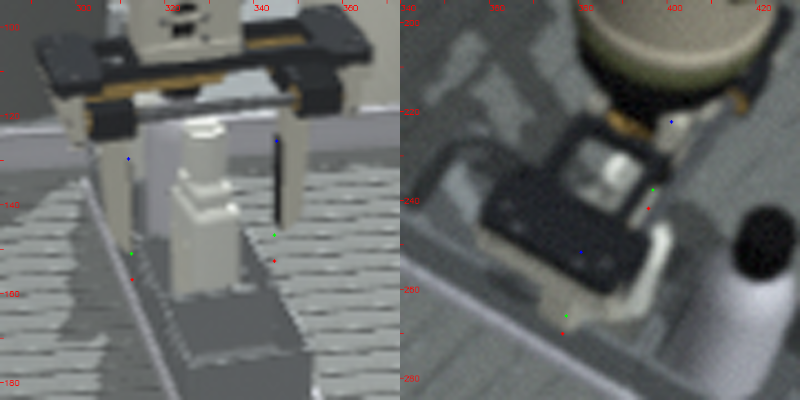

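>>> jog_arm:
  motion: [1, 0.0046, 0.0032, -0.004, -0.003, 0, -0.001, 1, 0.0046, 0.0032, -0.004, -0.003, 0, -0.001, 0.5, 0.0046, 0.0032, -0.004, -0.003, 0, -0.001, 0.2, 0.0046, 0.0032, -0.004, -0.003, 0, -0.001, 0.2, 0.0046, 0.0032, -0.004, -0.003, 0, -0.001, 0.2, 0.0046, 0.0032, -0.004, -0.003, 0, -0.001, 0.2, 0.0046, 0.0032, -0.004, -0.003, 0, -0.001, 0.2, 0.0046, 0.0032, -0.004, -0.003, 0, -0.001]
  grip_force: 25

```text
t: 16.25
tool_pos: [0.5474, 0.2229, 0.0551]
orientation: [2.063, 2.367, 0.002]
force: [-0.2, -0.3, -0.6]
opening: 0.0495
```

>>> jog_arm:
  motion: [0.2, 0, 0, 0, 0, 0, 0, 0.2, 0, 0, 0, 0, 0, 0, 0.2, 0, 0, 0, 0, 0, 0, 0.2, 0, 0, 0, 0, 0, 0]

```text
t: 16.65
tool_pos: [0.5473, 0.2229, 0.055]
orientation: [2.063, 2.367, 0.002]
force: [0.1, 0.9, -0.5]
opening: 0.0325
```

Run:
```python
from h import *
nums((.5465,.2222,.0535,1.708)); mark('m8')
```

```text
now [0.5473 0.2229 0.055 ] yaw 1.7081 tilt 0.11 F [ 0.1  0.9 -0.5] op 0.0325 t 16.65
(0.5465, 0.2222, 0.0535, 1.708) -> [-0.0011, -0.0019, 0.003] [0.0012, 0.0004, 0.0] rows>= 0.0
```

View pics/m8.png

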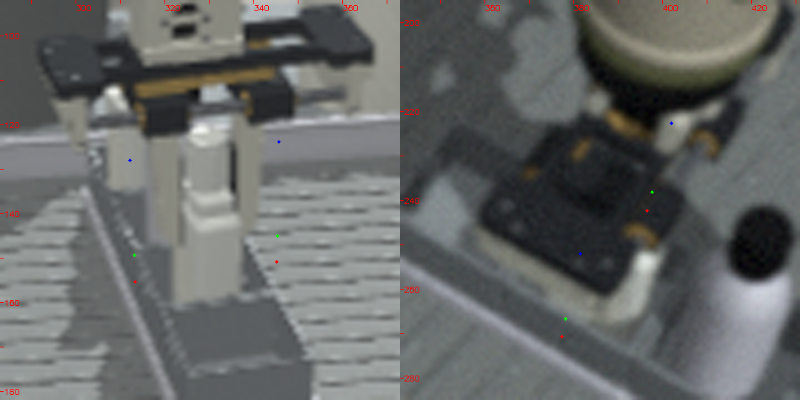

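Gripped at 32.5 mm, so it's on the flat body. Lift and carry to the −38 mm bay.

>>> jog_arm:
  motion: [0.2, 0, 0, 0, 0, 0, 0, 0.2, 0, 0, -0.005, 0, 0, 0, 0.2, 0, 0, -0.015, 0, 0, 0, 0.2, 0, 0, -0.04, 0, 0, 0, 0.2, 0, 0, -0.08, 0, 0, 0, 0.2, 0, 0, -0.13, 0, 0, 0, 0.2, 0, 0, -0.17, 0, 0, 0, 0.2, 0, 0, -0.19, 0, 0, 0]
  grip_force: 30

```text
t: 17.55
tool_pos: [0.5486, 0.2234, 0.1536]
orientation: [2.061, 2.366, 0.007]
force: [0.9, -0.1, -0.8]
opening: 0.0323
```

Run:
```python
from h import *
print(bay(-.038))
nums((*np.round(bay(-.038),4),.15,1.705)); mark('m9')
```

```text
(np.float64(0.5205767750167535), np.float64(-0.27165934618961496))
now [0.5486 0.2234 0.1536] yaw 1.708 tilt 0.35 F [ 0.9 -0.1 -0.8] op 0.0323 t 17.55
(np.float64(0.5206), np.float64(-0.2717), 0.15, 1.705) -> [-0.9732, -0.1909, 0.006] [0.0039, -0.0, 0.0019] rows>= 9.9
```

View pics/m9.png

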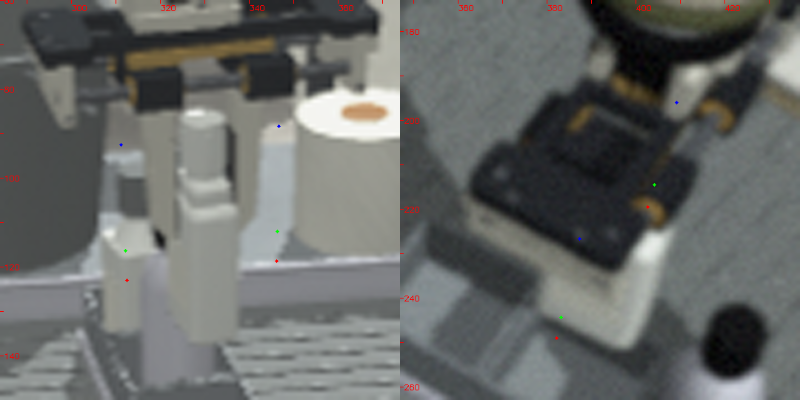

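>>> jog_arm:
  motion: [0.2, -0.03, -0.005, 0.006, 0.003, 0, 0, 0.2, -0.09, -0.015, 0.006, 0.003, 0, 0, 0.2, -0.17, -0.03, 0.006, 0.003, 0, 0, 0.2, -0.25, -0.045, 0.006, 0.003, 0, 0, 0.2, -0.33, -0.06, 0.006, 0.003, 0, 0, 0.2, -0.41, -0.08, 0.006, 0.003, 0, 0, 0.2, -0.49, -0.095, 0.006, 0.003, 0, 0, 0.2, -0.57, -0.11, 0.006, 0.003, 0, 0]

```text
t: 18.45
tool_pos: [0.5313, -0.0687, 0.1475]
orientation: [-2.063, -2.367, 0.001]
force: [0.9, -0.5, -2.2]
opening: 0.0327
```

Run:
```python
from h import *
nums((*np.round(bay(-.038),4),.15,1.705))
```

```text
now [ 0.5313 -0.0687  0.1475] yaw 1.7077 tilt 0.09 F [ 0.9 -0.5 -2.2] op 0.0327 t 18.45
(np.float64(0.5206), np.float64(-0.2717), 0.15, 1.705) -> [-0.3993, -0.0765, -0.0051] [-0.0009, -0.0005, 0.0017] rows>= 4.1
```

>>> jog_arm:
  motion: [0.2, -0.07, -0.013, -0.003, 0, 0, 0, 0.2, -0.15, -0.03, -0.005, 0, 0, 0, 0.2, -0.22, -0.045, -0.005, 0, 0, 0, 0.2, -0.29, -0.055, -0.005, -0.001, 0, 0.001, 0.2, -0.35, -0.07, -0.005, -0.001, 0, 0.002, 0.2, -0.39, -0.075, -0.005, -0.001, 0, 0.002, 0.2, -0.4, -0.0765, -0.005, -0.001, 0, 0.002, 0.2, -0.4, -0.0765, -0.005, -0.001, 0, 0.002]

```text
t: 19.25
tool_pos: [0.5201, -0.2722, 0.149]
orientation: [-2.068, -2.362, -0.001]
force: [1.1, -0.4, -2.0]
opening: 0.0322
```

Run:
```python
from h import *
nums((*np.round(bay(-.038),4),.07,1.705));
```

```text
now [ 0.5201 -0.2722  0.149 ] yaw 1.7034 tilt 0.13 F [ 1.1 -0.4 -2. ] op 0.0322 t 19.25
(np.float64(0.5206), np.float64(-0.2717), 0.07, 1.705) -> [0.0005, 0.0014, 0.1579] [-0.0006, -0.0013, -0.001] rows>= 1.6
```

>>> jog_arm:
  motion: [0.2, 0, 0.001, 0.03, 0, 0, 0, 0.2, 0, 0.001, 0.06, -0.001, -0.001, -0.001, 0.2, 0, 0.001, 0.09, -0.001, -0.001, -0.001, 0.2, 0, 0.001, 0.12, -0.001, -0.001, -0.001, 0.2, 0, 0.001, 0.145, -0.001, -0.001, -0.001, 0.2, 0, 0.001, 0.158, -0.001, -0.001, -0.001, 0.2, 0, 0.001, 0.158, -0.001, -0.001, -0.001]

```text
t: 19.95
tool_pos: [0.5196, -0.2714, 0.0684]
orientation: [-2.066, -2.364, -0.001]
force: [-0.3, -0.3, -2.8]
opening: 0.0328
```

Run:
```python
from h import *
nums((*np.round(bay(-.038),4),.05,1.705)); mark('m10')
```

```text
now [ 0.5196 -0.2714  0.0684] yaw 1.7051 tilt 0.14 F [-0.3 -0.3 -2.8] op 0.0328 t 19.95
(np.float64(0.5206), np.float64(-0.2717), 0.05, 1.705) -> [-0.0009, 0.0019, 0.0368] [-0.0008, -0.0013, 0.0001] rows>= 0.4
```

View pics/m10.png

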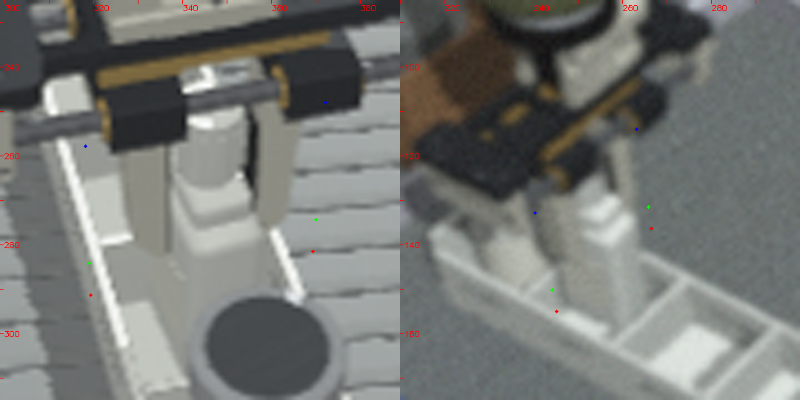

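>>> jog_arm:
  motion: [0.2, 0, 0.001, 0.008, 0, 0, 0, 0.2, 0, 0.002, 0.016, -0.001, -0.001, 0, 0.2, 0, 0.002, 0.023, -0.001, -0.001, 0, 0.2, 0, 0.002, 0.027, -0.001, -0.001, 0, 0.2, 0, 0.002, 0.03, -0.001, -0.001, 0, 0.2, 0, 0.002, 0.031, -0.001, -0.001, 0, 0.2, 0, 0.002, 0.032, -0.001, -0.001, 0]

```text
t: 20.75
tool_pos: [0.5218, -0.2721, 0.0544]
orientation: [2.066, 2.363, 0.002]
force: [1.1, -0.6, -2.9]
opening: 0.0326
```

>>> jog_arm:
  motion: [0.2, 0, 0, 0.002, 0, 0, 0, 0.2, 0, 0, 0.002, 0, 0, 0]

```text
t: 20.95
tool_pos: [0.5218, -0.2721, 0.0533]
orientation: [2.066, 2.363, 0.002]
force: [-0.8, 0.2, -1.8]
opening: 0.0327
```

>>> jog_arm:
  motion: [0.2, 0, 0, 0.002, 0, 0, 0, 0.2, 0, 0, 0.003, 0, 0, 0]

```text
t: 21.15
tool_pos: [0.5219, -0.2721, 0.052]
orientation: [2.066, 2.363, 0.002]
force: [-0.9, 0.6, 2.1]
opening: 0.0327
```

Touchdown at 0.052. Release.

>>> jog_arm:
  motion: [0.2, 0, 0, 0.001, 0, 0, 0, 0.5, 0, 0, 0.001, 0, 0, 0, 0.7, 0, 0, 0.001, 0, 0, 0, 0.9, 0, 0, 0.001, 0, 0, 0, 0.9, 0, 0, 0.001, 0, 0, 0, 0.9, 0, 0, 0.001, 0, 0, 0, 0.9, 0, 0, 0.001, 0, 0, 0]
  grip_force: 15

```text
t: 21.85
tool_pos: [0.5219, -0.2722, 0.0514]
orientation: [2.066, 2.363, 0.002]
force: [0.5, 0.9, 0.7]
opening: 0.0763
```

Run:
```python
from h import *
nums((.5218,-.2721,.19,1.705)); mark('m11')
```

```text
now [ 0.5219 -0.2722  0.0514] yaw 1.7049 tilt 0.18 F [0.5 0.9 0.7] op 0.0763 t 21.85
(0.5218, -0.2721, 0.19, 1.705) -> [-0.0003, 0.0006, -0.2771] [0.0017, 0.001, -0.0] rows>= 2.8
```

View pics/m11.png

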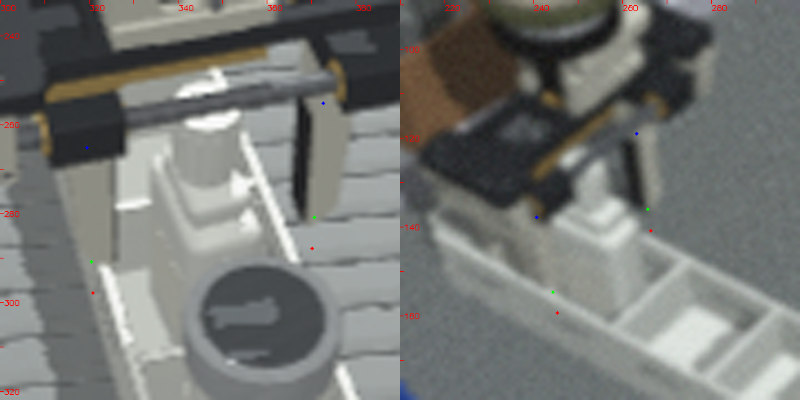

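Flat bottle stands free. Next the metal bottle, with a wrist look on the way.

>>> jog_arm:
  motion: [1, 0, 0, -0.03, 0, 0, 0, 1, 0, 0, -0.1, 0.001, 0.001, 0, 1, 0, 0, -0.18, 0.001, 0.001, 0, 1, 0.01, 0, -0.25, 0.001, 0.001, 0, 1, 0.07, 0.01, -0.28, 0.001, 0.001, 0, 1, 0.15, 0.025, -0.28, 0.001, 0.001, 0, 1, 0.24, 0.04, -0.28, 0.001, 0.001, 0, 1, 0.33, 0.06, -0.28, 0.001, 0.001, 0]

```text
t: 22.75
tool_pos: [0.5292, -0.1033, 0.193]
orientation: [2.067, 2.362, 0.003]
force: [1.0, 0.6, -1.1]
opening: 0.0928
```

Run:
```python
from h import *
nums((.537,.19,.22,1.708))
```

```text
now [ 0.5292 -0.1033  0.193 ] yaw 1.7039 tilt 0.17 F [ 1.   0.6 -1.1] op 0.0928 t 22.75
(0.537, 0.19, 0.22, 1.708) -> [0.5793, 0.0935, -0.0541] [0.0019, 0.0005, -0.0026] rows>= 5.9
```

>>> jog_arm:
  motion: [1, 0.08, 0.013, -0.02, 0, 0, 0, 1, 0.17, 0.03, -0.04, 0.001, 0, -0.001, 1, 0.26, 0.04, -0.054, 0.002, 0, -0.002, 1, 0.35, 0.06, -0.054, 0.002, 0, -0.0026, 1, 0.44, 0.07, -0.054, 0.002, 0, -0.0026, 1, 0.53, 0.085, -0.054, 0.002, 0, -0.0026, 1, 0.579, 0.0935, -0.054, 0.002, 0, -0.0026, 1, 0.579, 0.0935, -0.054, 0.002, 0, -0.0026]

```text
t: 23.55
tool_pos: [0.5366, 0.1933, 0.2211]
orientation: [2.059, 2.372, 0.001]
force: [0.2, -0.0, -0.6]
opening: 0.0929
```

>>> jog_arm:
  motion: [1, 0, 0, 0, 0, 0, 0, 1, 0, 0, 0, 0, 0, 0]

```text
t: 23.75
tool_pos: [0.5368, 0.1926, 0.2219]
orientation: [2.059, 2.372, 0.002]
force: [0.9, 0.7, 0.2]
opening: 0.0929
```

Run:
```python
from h import *
nums((.539,.2945,.2,1.708),(.539,.2945,.0715,1.708))
c=cam('wrist'); crop(c['frame'],250,0,400,150,'w5',4)
print(proj(c,[[.539,.294,.1685],[.5218,.378,.1545]]))
```

```text
now [0.5368 0.1926 0.2219] yaw 1.7116 tilt 0.09 F [0.9 0.7 0.2] op 0.0929 t 23.75
(0.539, 0.2945, 0.2, 1.708) -> [0.2011, 0.0328, 0.0439] [0.001, -0.0001, 0.0023] rows>= 2.1
(0.539, 0.2945, 0.0715, 1.708) -> [0.2011, 0.0324, 0.3009] [0.001, -0.0001, 0.0023] rows>= 3.6
[[345.35611793  85.56225366]
 [337.23938299  -8.31780985]]
```

View pics/w5.png

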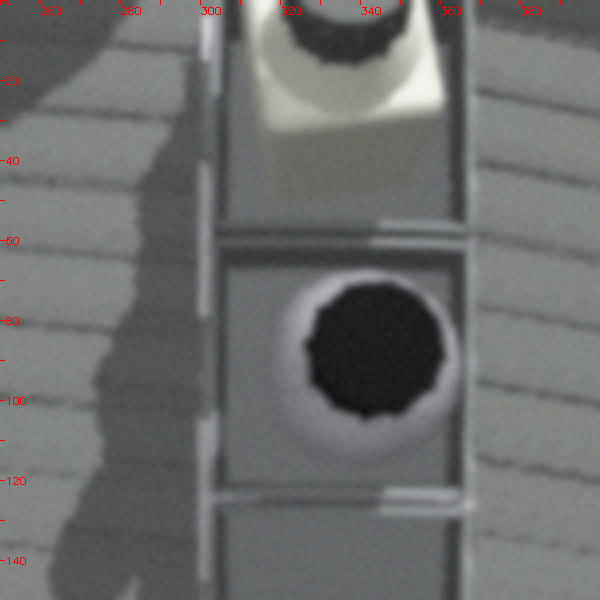

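Metal cap is at (343,87), within 2 px of prediction; refined to about (0.5375, 0.293).

Run:
```python
from h import *
nums((.5375,.293,.2,1.708),(.5375,.293,.0715,1.708))
```

```text
now [0.5369 0.1923 0.2217] yaw 1.711 tilt 0.08 F [-0.5  0.8  0.2] op 0.0927 t 23.8
(0.5375, 0.293, 0.2, 1.708) -> [0.1992, 0.0293, 0.0435] [0.0009, -0.0001, 0.0019] rows>= 2.1
(0.5375, 0.293, 0.0715, 1.708) -> [0.1992, 0.029, 0.3005] [0.0009, -0.0001, 0.0019] rows>= 3.6
```

>>> jog_arm:
  motion: [1, 0.07, 0.01, 0.01, 0, 0, 0, 1, 0.15, 0.02, 0.03, 0, 0, 0.001, 1, 0.199, 0.029, 0.06, 0.001, 0, 0.002, 1, 0.199, 0.029, 0.12, 0.001, 0, 0.002, 1, 0.199, 0.029, 0.18, 0.001, 0, 0.002, 1, 0.199, 0.029, 0.24, 0.001, 0, 0.002, 1, 0.199, 0.029, 0.285, 0.001, 0, 0.002, 1, 0.199, 0.029, 0.298, 0.001, 0, 0.002]

```text
t: 24.6
tool_pos: [0.5359, 0.2907, 0.0695]
orientation: [-2.065, -2.365, 0.007]
force: [-0.3, -0.3, 0.0]
opening: 0.0927
```

Run:
```python
from h import *
nums((.5375,.293,.0715,1.708)); mark('m12')
```

```text
now [0.5359 0.2907 0.0695] yaw 1.7062 tilt 0.3 F [-0.3 -0.3  0. ] op 0.0927 t 24.6
(0.5375, 0.293, 0.0715, 1.708) -> [0.0041, 0.0038, -0.0039] [-0.0032, 0.001, -0.0012] rows>= 0.1
```

View pics/m12.png

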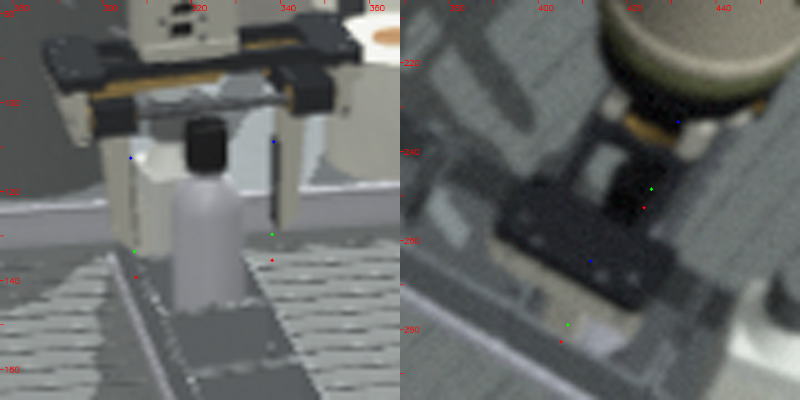

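>>> jog_arm:
  motion: [1, 0.004, 0.004, -0.004, -0.003, 0.001, -0.001, 1, 0.004, 0.004, -0.004, -0.003, 0.001, -0.001, 0.6, 0.004, 0.004, -0.004, -0.003, 0.001, -0.001, 0.4, 0.004, 0.004, -0.004, -0.003, 0.001, -0.001, 0.4, 0.004, 0.004, -0.004, -0.003, 0.001, -0.001, 0.4, 0.004, 0.004, -0.004, -0.003, 0.001, -0.001, 0.4, 0.004, 0.004, -0.004, -0.003, 0.001, -0.001, 0.4, 0.004, 0.004, -0.004, -0.003, 0.001, -0.001]
  grip_force: 30

```text
t: 25.5
tool_pos: [0.5387, 0.2939, 0.0739]
orientation: [2.063, 2.368, 0.004]
force: [0.5, -0.3, -0.3]
opening: 0.0499
```

>>> jog_arm:
  motion: [0.4, 0, 0, 0, 0, 0, 0, 0.4, 0, 0, 0, 0, 0, 0]
  grip_force: 45

```text
t: 25.7
tool_pos: [0.5387, 0.2939, 0.0739]
orientation: [2.063, 2.368, 0.004]
force: [-0.4, 0.2, 0.7]
opening: 0.0468
```

Run:
```python
from h import *
nums((.5375,.293,.0715,1.708))
```

```text
now [0.5387 0.2939 0.0739] yaw 1.7081 tilt 0.14 F [-0.4  0.2  0.7] op 0.0468 t 25.7
(0.5375, 0.293, 0.0715, 1.708) -> [-0.0014, -0.0027, 0.0047] [0.0015, -0.0006, 0.0001] rows>= 0.1
```

>>> jog_arm:
  motion: [0.4, 0, 0, 0, 0, 0, 0, 0.4, 0, 0, -0.005, 0, 0, 0, 0.4, 0, 0, -0.015, 0, 0, 0, 0.4, 0, 0, -0.03, 0, 0, 0, 0.4, 0, 0, -0.04, 0, 0, 0, 0.4, 0, 0, -0.04, 0, 0, 0]

```text
t: 26.3
tool_pos: [0.5396, 0.2943, 0.0955]
orientation: [2.062, 2.367, 0.007]
force: [-0.1, -0.2, -1.6]
opening: 0.0469
```

Run:
```python
from h import *
nums((.5375,.293,.15,1.708)); mark('m13')
```

```text
now [0.5396 0.2943 0.0955] yaw 1.7082 tilt 0.28 F [-0.1 -0.2 -1.6] op 0.0469 t 26.3
(0.5375, 0.293, 0.15, 1.708) -> [-0.0017, -0.0039, -0.1091] [0.0029, -0.001, 0.0001] rows>= 1.1
```

View pics/m13.png

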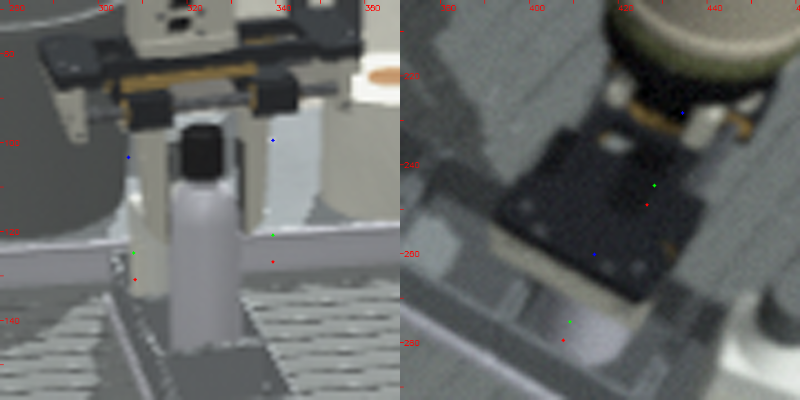

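Metal bottle is rising with the gripper, its cap top going from row 104 to 96. Carry on.

>>> jog_arm:
  motion: [0.4, 0, 0, -0.03, 0.001, 0, 0, 0.4, -0.001, -0.002, -0.08, 0.002, 0, 0, 0.4, -0.002, -0.004, -0.13, 0.003, -0.001, 0, 0.4, -0.03, -0.008, -0.15, 0.003, -0.001, 0, 0.4, -0.09, -0.02, -0.16, 0.003, -0.001, 0, 0.4, -0.16, -0.035, -0.16, 0.003, -0.001, 0, 0.4, -0.24, -0.05, -0.16, 0.003, -0.001, 0, 0.4, -0.32, -0.065, -0.16, 0.003, -0.001, 0]

```text
t: 27.2
tool_pos: [0.5277, 0.1287, 0.1738]
orientation: [-2.063, -2.369, 0.003]
force: [0.8, -0.9, -0.9]
opening: 0.0472
```

Run:
```python
from h import *
print(bay(.038))
nums((*np.round(bay(.038),4),.17,1.705))
```

```text
(np.float64(0.5104232249832464), np.float64(-0.19634065381038504))
now [0.5277 0.1287 0.1738] yaw 1.7086 tilt 0.13 F [ 0.8 -0.9 -0.9] op 0.0472 t 27.2
(np.float64(0.5104), np.float64(-0.1963), 0.17, 1.705) -> [-0.6391, -0.1236, 0.0084] [-0.0013, 0.0005, 0.0023] rows>= 6.5
```

>>> jog_arm:
  motion: [0.4, -0.08, -0.015, 0.003, -0.001, 0, 0, 0.4, -0.16, -0.03, 0.008, -0.001, 0, 0.001, 0.4, -0.25, -0.048, 0.008, -0.001, 0, 0.002, 0.4, -0.34, -0.065, 0.008, -0.001, 0, 0.002, 0.4, -0.43, -0.083, 0.008, -0.001, 0, 0.002, 0.4, -0.52, -0.1, 0.008, -0.001, 0, 0.002, 0.4, -0.59, -0.114, 0.008, -0.001, 0, 0.002, 0.4, -0.63, -0.122, 0.008, -0.001, 0, 0.002]

```text
t: 28.0
tool_pos: [0.5091, -0.1953, 0.1701]
orientation: [2.07, 2.363, -0.003]
force: [-0.6, 0.9, -1.8]
opening: 0.0473
```

>>> jog_arm:
  motion: [0.4, 0, 0, 0, 0, 0, 0, 0.4, 0, 0, 0, 0, 0, 0]

```text
t: 28.2
tool_pos: [0.5083, -0.1959, 0.1698]
orientation: [-2.072, -2.361, 0.003]
force: [0.2, 0.4, -2.1]
opening: 0.0473
```

Run:
```python
from h import *
nums((*np.round(bay(.038),4),.09,1.705)); mark('m14')
```

```text
now [ 0.5083 -0.1959  0.1698] yaw 1.7009 tilt 0.12 F [ 0.2  0.4 -2.1] op 0.0473 t 28.2
(np.float64(0.5104), np.float64(-0.1963), 0.09, 1.705) -> [-0.0012, 0.0044, 0.1596] [-0.0011, 0.0007, -0.0026] rows>= 1.6
```

View pics/m14.png

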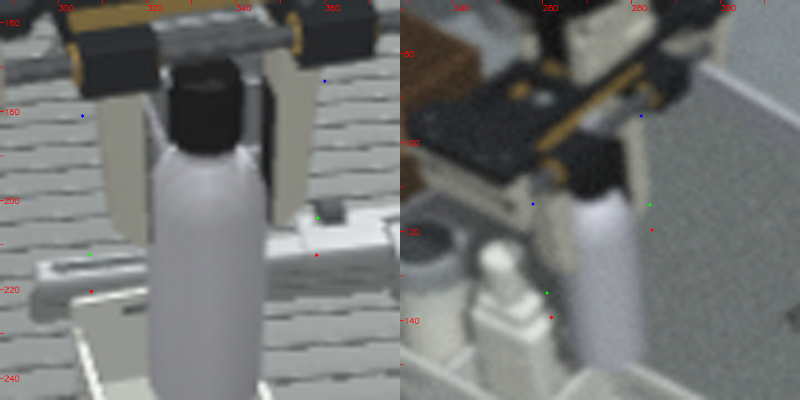

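>>> jog_arm:
  motion: [0.4, 0, 0.002, 0.03, 0, 0, -0.001, 0.4, -0.001, 0.004, 0.06, -0.001, 0, -0.002, 0.4, -0.001, 0.004, 0.09, -0.001, 0, -0.0026, 0.4, -0.001, 0.004, 0.12, -0.001, 0, -0.0026, 0.4, -0.001, 0.004, 0.145, -0.001, 0, -0.0026, 0.4, -0.001, 0.004, 0.16, -0.001, 0, -0.0026, 0.4, -0.001, 0.004, 0.16, -0.001, 0, -0.0026]

```text
t: 29.0
tool_pos: [0.5098, -0.1944, 0.0882]
orientation: [-2.064, -2.366, 0.002]
force: [1.2, -0.3, -1.6]
opening: 0.0473
```

Run:
```python
from h import *
nums((*np.round(bay(.038),4),.073,1.705)); mark('m15')
```

```text
now [ 0.5098 -0.1944  0.0882] yaw 1.7072 tilt 0.12 F [ 1.2 -0.3 -1.6] op 0.0473 t 29.0
(np.float64(0.5104), np.float64(-0.1963), 0.073, 1.705) -> [-0.004, 0.0007, 0.0304] [-0.0012, -0.0003, 0.0014] rows>= 0.3
```

View pics/m15.png

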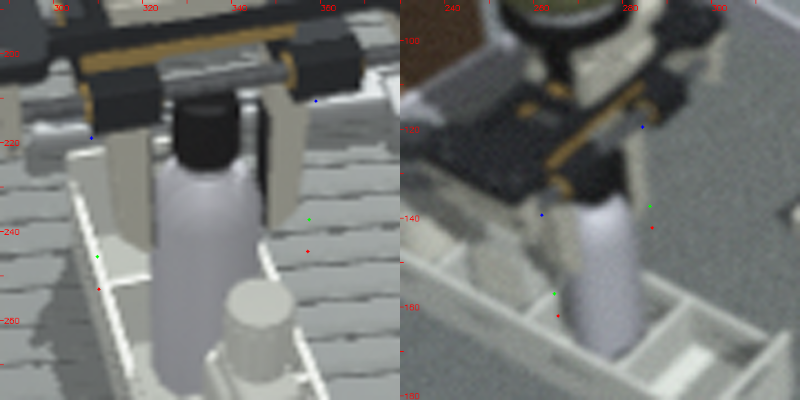

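>>> jog_arm:
  motion: [0.4, -0.002, 0, 0.008, 0, 0, 0, 0.4, -0.004, 0, 0.015, -0.001, 0, 0.001, 0.4, -0.004, 0, 0.021, -0.001, 0, 0.001, 0.4, -0.004, 0, 0.026, -0.001, 0, 0.001, 0.4, -0.004, 0, 0.029, -0.001, 0, 0.001, 0.4, -0.004, 0, 0.03, -0.001, 0, 0.001, 0.4, -0.004, 0, 0.031, -0.001, 0, 0.001]

```text
t: 29.8
tool_pos: [0.5113, -0.197, 0.0747]
orientation: [2.065, 2.364, 0.001]
force: [0.4, -0.4, -1.7]
opening: 0.0472
```

>>> jog_arm:
  motion: [0.4, 0, 0, 0.002, 0, 0, 0, 0.4, 0, 0, 0.002, 0, 0, 0]

```text
t: 30.0
tool_pos: [0.5113, -0.197, 0.0737]
orientation: [2.065, 2.364, 0.001]
force: [-1.2, -0.4, -2.1]
opening: 0.0467
```

>>> jog_arm:
  motion: [0.4, 0, 0, 0.002, 0, 0, 0, 0.4, 0, 0, 0.003, 0, 0, 0]

```text
t: 30.2
tool_pos: [0.5114, -0.1969, 0.0721]
orientation: [2.065, 2.364, 0.001]
force: [0.4, -0.3, -2.0]
opening: 0.0473
```

>>> jog_arm:
  motion: [0.4, 0, 0, 0.002, 0, 0, 0, 0.4, 0, 0, 0.003, 0, 0, 0]

```text
t: 30.4
tool_pos: [0.5114, -0.1971, 0.0709]
orientation: [2.065, 2.364, 0.001]
force: [-1.8, -0.3, 2.9]
opening: 0.0467
```

>>> jog_arm:
  motion: [0.4, 0, 0, 0.001, 0, 0, 0, 0.4, 0, 0, 0.002, 0, 0, 0]

```text
t: 30.6
tool_pos: [0.5116, -0.1974, 0.0708]
orientation: [2.065, 2.364, 0.001]
force: [-5.5, 0.2, 9.8]
opening: 0.047
```

Contact at 0.0709 as predicted. Ease and release.

>>> jog_arm:
  motion: [0.4, 0, 0, -0.001, 0, 0, 0, 0.6, 0, 0, 0, 0, 0, 0, 0.8, 0, 0, 0, 0, 0, 0, 1, 0, 0, 0, 0, 0, 0, 1, 0, 0, 0, 0, 0, 0, 1, 0, 0, 0, 0, 0, 0]
  grip_force: 15

```text
t: 31.2
tool_pos: [0.5117, -0.1974, 0.0708]
orientation: [2.065, 2.364, 0.001]
force: [-0.1, 0.3, -0.9]
opening: 0.0831
```

Run:
```python
from h import *
nums((.5114,-.1972,.21,1.705)); mark('m16')
```

```text
now [ 0.5117 -0.1974  0.0708] yaw 1.7056 tilt 0.19 F [-0.1  0.3 -0.9] op 0.0831 t 31.2
(0.5114, -0.1972, 0.21, 1.705) -> [-0.0001, 0.0003, -0.2784] [0.0016, 0.0013, 0.0004] rows>= 2.8
```

View pics/m16.png

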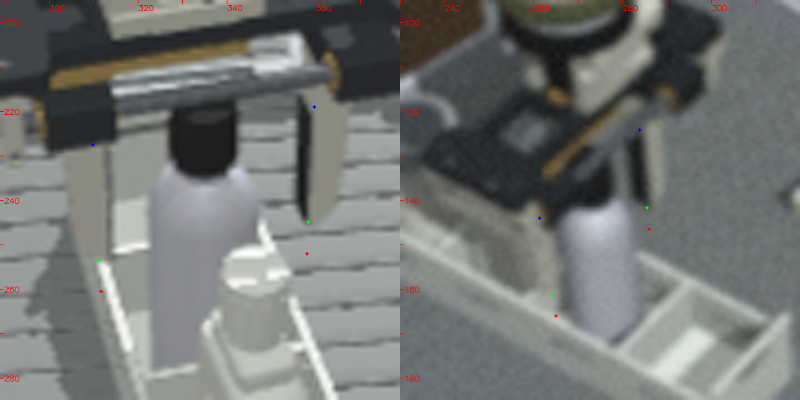

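>>> jog_arm:
  motion: [1, 0, 0, -0.03, 0, 0, 0, 1, 0, 0, -0.1, 0.001, 0.001, 0, 1, 0, 0, -0.18, 0.0016, 0.001, 0, 1, 0.01, 0, -0.25, 0.0016, 0.001, 0, 1, 0.07, 0.01, -0.28, 0.0016, 0.001, 0, 1, 0.15, 0.025, -0.29, 0.0016, 0.001, -0.01, 1, 0.24, 0.04, -0.29, 0.0016, 0.001, -0.03, 1, 0.33, 0.055, -0.29, 0.0016, 0.001, -0.05]

```text
t: 32.1
tool_pos: [0.5166, -0.0287, 0.2175]
orientation: [1.97, 2.444, 0.001]
force: [2.2, 0.9, 0.5]
opening: 0.0931
```

Run:
```python
from h import *
nums((.535,.28,.22,1.856))
```

```text
now [ 0.5166 -0.0287  0.2175] yaw 1.7844 tilt 0.15 F [2.2 0.9 0.5] op 0.0931 t 32.1
(0.535, 0.28, 0.22, 1.856) -> [0.5955, 0.1669, -0.0054] [0.0014, 0.0009, -0.0456] rows>= 6.2
```

>>> jog_arm:
  motion: [1, 0.08, 0.02, -0.002, 0, 0, -0.01, 1, 0.17, 0.05, -0.005, 0.001, 0, -0.02, 1, 0.26, 0.07, -0.005, 0.001, 0.001, -0.03, 1, 0.35, 0.1, -0.005, 0.001, 0.001, -0.04, 1, 0.44, 0.125, -0.005, 0.001, 0.001, -0.0456, 1, 0.53, 0.15, -0.005, 0.001, 0.001, -0.0456, 1, 0.59, 0.165, -0.005, 0.001, 0.001, -0.0456, 1, 0.5955, 0.167, -0.005, 0.001, 0.001, -0.0456]

```text
t: 32.9
tool_pos: [0.5344, 0.2837, 0.2207]
orientation: [-1.878, -2.518, -0.003]
force: [0.3, -0.3, -0.1]
opening: 0.0928
```

>>> jog_arm:
  motion: [1, 0, 0, 0, 0, 0, 0, 1, 0, 0, 0, 0, 0, 0]

```text
t: 33.1
tool_pos: [0.5345, 0.2833, 0.2216]
orientation: [1.878, 2.518, 0.004]
force: [0.2, 0.0, -0.4]
opening: 0.0931
```

Run:
```python
from h import *
nums((.5218,.378,.2,1.856),(.5218,.378,.0575,1.856))
c=cam('wrist'); crop(c['frame'],240,30,400,190,'w6',4)
print(proj(c,[[.5218,.378,.1545]]))
q=R.from_euler('z',.285).apply([[a*.023,b*.023,0] for a,b in ((-1,-1),(1,-1),(1,1),(-1,1))])+[.5218,.378,.0145+.092]
print(proj(c,q).round(1))
```

```text
now [0.5345 0.2833 0.2216] yaw 1.86 tilt 0.13 F [ 0.2  0.  -0.4] op 0.0931 t 33.1
(0.5218, 0.378, 0.2, 1.856) -> [0.1888, 0.0296, 0.0434] [0.0013, -0.0007, 0.0026] rows>= 2.0
(0.5218, 0.378, 0.0575, 1.856) -> [0.1884, 0.029, 0.3284] [0.0013, -0.0007, 0.0026] rows>= 3.8
[[342.32046553  94.00429115]]
[[315.7 120.5]
 [362.5 121. ]
 [362.9  75. ]
 [315.7  74.3]]
```

View pics/w6.png

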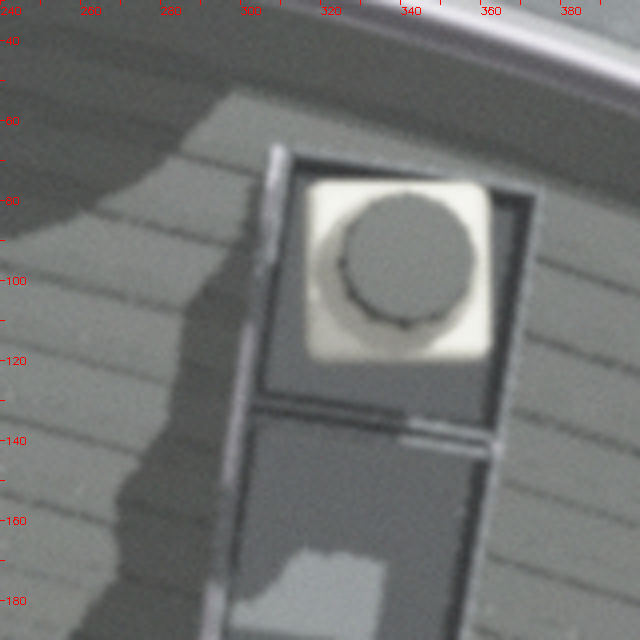

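The square bottle's shoulder corners (317–362, 75–120) match the prediction and are parallel to the jaws. Descending.

>>> jog_arm:
  motion: [1, 0.06, 0.01, 0.01, 0, 0, 0, 1, 0.14, 0.02, 0.03, 0.001, 0, 0.001, 1, 0.188, 0.029, 0.06, 0.001, -0.001, 0.0026, 1, 0.188, 0.029, 0.12, 0.001, -0.001, 0.0026, 1, 0.188, 0.029, 0.19, 0.001, -0.001, 0.0026, 1, 0.188, 0.029, 0.26, 0.001, -0.001, 0.0026, 1, 0.188, 0.029, 0.31, 0.001, -0.001, 0.0026, 1, 0.188, 0.029, 0.325, 0.001, -0.001, 0.0026]

```text
t: 33.95
tool_pos: [0.5204, 0.3746, 0.0554]
orientation: [-1.886, -2.511, 0.009]
force: [-0.2, -0.6, 0.7]
opening: 0.0931
```

Run:
```python
from h import *
nums((.5218,.378,.0575,1.856)); mark('m17')
```

```text
now [0.5204 0.3746 0.0554] yaw 1.8534 tilt 0.32 F [-0.2 -0.6  0.7] op 0.0931 t 33.95
(0.5218, 0.378, 0.0575, 1.856) -> [0.0058, 0.0047, -0.0042] [-0.0033, 0.0015, -0.0016] rows>= 0.1
```

View pics/m17.png

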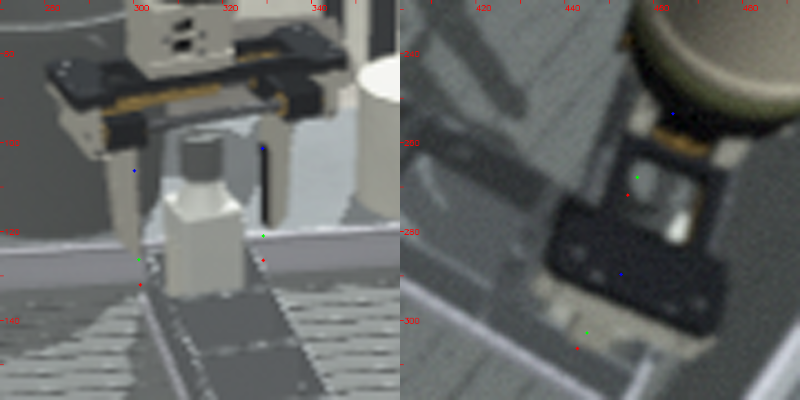

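>>> jog_arm:
  motion: [1, 0.006, 0.005, -0.004, -0.003, 0.001, -0.0016, 1, 0.006, 0.005, -0.004, -0.003, 0.001, -0.0016, 0.6, 0.006, 0.005, -0.004, -0.003, 0.001, -0.0016, 0.4, 0.006, 0.005, -0.004, -0.003, 0.001, -0.0016, 0.4, 0.006, 0.005, -0.004, -0.003, 0.001, -0.0016, 0.4, 0.006, 0.005, -0.004, -0.003, 0.001, -0.0016, 0.4, 0.006, 0.005, -0.004, -0.003, 0.001, -0.0016, 0.4, 0.006, 0.005, -0.004, -0.003, 0.001, -0.0016]
  grip_force: 25

```text
t: 34.85
tool_pos: [0.5232, 0.3794, 0.06]
orientation: [1.882, 2.514, 0.003]
force: [-0.7, -0.5, 0.0]
opening: 0.0493
```

>>> jog_arm:
  motion: [0.4, 0, 0, 0, 0, 0, 0, 0.4, 0, 0, 0, 0, 0, 0, 0.4, 0, 0, 0, 0, 0, 0]
  grip_force: 35

```text
t: 35.15
tool_pos: [0.5231, 0.3793, 0.06]
orientation: [1.882, 2.514, 0.003]
force: [-0.1, 0.2, 0.6]
opening: 0.0463
```

Run:
```python
from h import *
nums((.5218,.378,.0575,1.856))
```

```text
now [0.5231 0.3793 0.06  ] yaw 1.8564 tilt 0.14 F [-0.1  0.2  0.6] op 0.0463 t 35.15
(0.5218, 0.378, 0.0575, 1.856) -> [-0.0018, -0.0032, 0.0049] [0.0016, -0.0001, 0.0002] rows>= 0.1
```

Gripped at 46 mm. Lift and carry to the left-most bay.

>>> jog_arm:
  motion: [0.4, 0, 0, -0.005, 0, 0, 0, 0.4, 0, 0, -0.02, 0, 0, 0, 0.4, 0, 0, -0.05, 0, 0, 0, 0.4, 0, 0, -0.1, 0.001, 0, 0, 0.4, 0, 0, -0.15, 0.001, 0, 0, 0.4, 0, 0, -0.18, 0.001, 0, 0, 0.4, 0, 0, -0.19, 0.001, 0, 0]

```text
t: 35.85
tool_pos: [0.5243, 0.3801, 0.1586]
orientation: [1.881, 2.513, 0.008]
force: [0.2, -0.3, -2.6]
opening: 0.046
```

Run:
```python
from h import *
print(bay(.114))
nums((*np.round(bay(.114),4),.155,1.705)); mark('m18')
```

```text
(np.float64(0.5002696749497395), np.float64(-0.1210219614311551))
now [0.5243 0.3801 0.1586] yaw 1.8563 tilt 0.33 F [ 0.2 -0.3 -2.6] op 0.046 t 35.85
(np.float64(0.5003), np.float64(-0.121), 0.155, 1.705) -> [-0.9482, -0.3284, 0.0039] [0.0035, -0.0012, 0.0963] rows>= 10.0
```

View pics/m18.png

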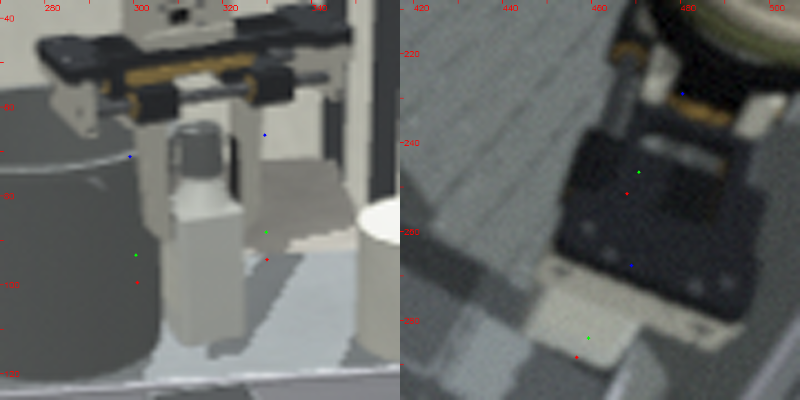

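>>> jog_arm:
  motion: [0.4, -0.03, -0.01, 0, 0.002, 0, 0.003, 0.4, -0.09, -0.03, 0, 0.003, -0.001, 0.01, 0.4, -0.17, -0.06, 0, 0.0035, -0.001, 0.02, 0.4, -0.25, -0.085, 0, 0.0035, -0.001, 0.03, 0.4, -0.33, -0.115, 0.002, 0.0035, -0.001, 0.04, 0.4, -0.41, -0.14, 0.004, 0.0035, -0.001, 0.05, 0.4, -0.49, -0.17, 0.004, 0.0035, -0.001, 0.06, 0.4, -0.57, -0.197, 0.004, 0.0035, -0.001, 0.07]

```text
t: 36.75
tool_pos: [0.5072, 0.0759, 0.1518]
orientation: [-2.017, -2.404, 0.008]
force: [0.2, -0.3, -2.7]
opening: 0.0462
```

Run:
```python
from h import *
nums((*np.round(bay(.114),4),.155,1.705))
```

```text
now [0.5072 0.0759 0.1518] yaw 1.7454 tilt 0.33 F [ 0.2 -0.3 -2.7] op 0.0462 t 36.75
(np.float64(0.5003), np.float64(-0.121), 0.155, 1.705) -> [-0.3853, -0.082, -0.0055] [-0.0036, 0.0007, 0.0257] rows>= 3.9
```

>>> jog_arm:
  motion: [0.4, -0.07, -0.015, -0.003, -0.003, 0, 0.006, 0.4, -0.15, -0.03, -0.005, -0.0036, 0, 0.012, 0.4, -0.22, -0.046, -0.005, -0.0036, 0, 0.02, 0.4, -0.29, -0.06, -0.005, -0.0036, 0, 0.0257, 0.4, -0.34, -0.072, -0.005, -0.0036, 0, 0.0257, 0.4, -0.375, -0.08, -0.005, -0.0036, 0, 0.0257, 0.4, -0.385, -0.082, -0.005, -0.0036, 0, 0.0257, 0.4, -0.385, -0.082, -0.005, -0.0036, 0, 0.0257]

```text
t: 37.55
tool_pos: [0.4992, -0.1213, 0.1536]
orientation: [-2.069, -2.363, 0.002]
force: [-0.2, 1.6, -3.0]
opening: 0.0459
```

Run:
```python
from h import *
nums((*np.round(bay(.114),4),.075,1.705)); mark('m19')
```

```text
now [ 0.4992 -0.1213  0.1536] yaw 1.7032 tilt 0.1 F [-0.2  1.6 -3. ] op 0.0459 t 37.55
(np.float64(0.5003), np.float64(-0.121), 0.075, 1.705) -> [0.0004, 0.0026, 0.1572] [-0.0011, 0.0001, -0.0012] rows>= 1.6
```

View pics/m19.png

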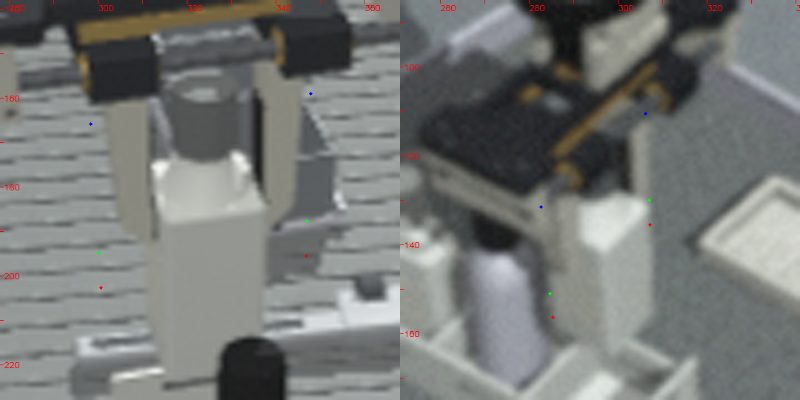

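>>> jog_arm:
  motion: [0.4, 0, 0.001, 0.03, 0, 0, 0, 0.4, 0, 0.0026, 0.06, -0.001, 0, -0.001, 0.4, 0, 0.0026, 0.09, -0.001, 0, -0.001, 0.4, 0, 0.0026, 0.12, -0.001, 0, -0.001, 0.4, 0, 0.0026, 0.14, -0.001, 0, -0.001, 0.4, 0, 0.0026, 0.155, -0.001, 0, -0.001, 0.4, 0, 0.0026, 0.155, -0.001, 0, -0.001]

```text
t: 38.35
tool_pos: [0.5001, -0.1197, 0.0751]
orientation: [-2.065, -2.366, 0.001]
force: [-0.1, 0.9, -1.8]
opening: 0.0462
```

Run:
```python
from h import *
nums((*np.round(bay(.114),4),.059,1.705)); mark('m20')
```

```text
now [ 0.5001 -0.1197  0.0751] yaw 1.7066 tilt 0.09 F [-0.1  0.9 -1.8] op 0.0462 t 38.35
(np.float64(0.5003), np.float64(-0.121), 0.059, 1.705) -> [-0.0027, 0.0001, 0.0322] [-0.0009, -0.0005, 0.001] rows>= 0.3
```

View pics/m20.png

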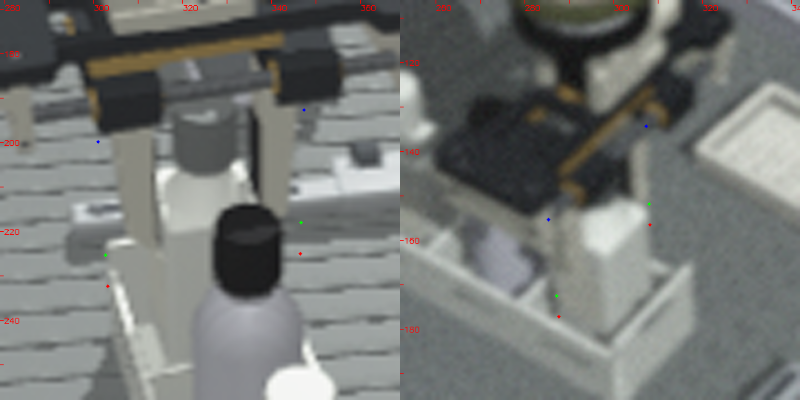

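>>> jog_arm:
  motion: [0.4, -0.001, 0, 0.008, 0, 0, 0, 0.4, -0.0027, 0, 0.015, -0.001, 0, 0.001, 0.4, -0.0027, 0, 0.022, -0.001, 0, 0.001, 0.4, -0.0027, 0, 0.027, -0.001, 0, 0.001, 0.4, -0.0027, 0, 0.03, -0.001, 0, 0.001, 0.4, -0.0027, 0, 0.031, -0.001, 0, 0.001, 0.4, -0.0027, 0, 0.032, -0.001, 0, 0.001]

```text
t: 39.15
tool_pos: [0.5015, -0.1214, 0.0609]
orientation: [2.066, 2.364, 0.003]
force: [0.1, -0.4, -3.1]
opening: 0.0458
```

>>> jog_arm:
  motion: [0.4, 0, 0, 0.002, 0, 0, 0, 0.4, 0, 0, 0.003, 0, 0, 0]

```text
t: 39.35
tool_pos: [0.5015, -0.1214, 0.0594]
orientation: [2.066, 2.364, 0.003]
force: [-0.5, -0.1, -2.0]
opening: 0.0461
```

>>> jog_arm:
  motion: [0.4, 0, 0, 0.002, 0, 0, 0, 0.4, 0, 0, 0.003, 0, 0, 0]

```text
t: 39.55
tool_pos: [0.5015, -0.1214, 0.0578]
orientation: [2.066, 2.364, 0.003]
force: [-0.1, 0.1, -2.4]
opening: 0.0457
```

>>> jog_arm:
  motion: [0.4, 0, 0, 0.002, 0, 0, 0, 0.4, 0, 0, 0.003, 0, 0, 0]

```text
t: 39.75
tool_pos: [0.5017, -0.1216, 0.0569]
orientation: [2.066, 2.364, 0.003]
force: [-3.5, 0.8, 6.8]
opening: 0.0456
```

>>> jog_arm:
  motion: [0.4, 0, 0, 0.001, 0, 0, 0, 0.4, 0, 0, 0.001, 0, 0, 0]

```text
t: 39.95
tool_pos: [0.5017, -0.1216, 0.0569]
orientation: [2.066, 2.364, 0.002]
force: [-4.1, 1.1, 5.5]
opening: 0.0457
```

Touchdown at 0.0569 as predicted. Release.

>>> jog_arm:
  motion: [0.4, 0, 0, 0, 0, 0, 0, 0.6, 0, 0, 0, 0, 0, 0, 0.8, 0, 0, 0, 0, 0, 0, 1, 0, 0, 0, 0, 0, 0, 1, 0, 0, 0, 0, 0, 0, 1, 0, 0, 0, 0, 0, 0]
  grip_force: 15

```text
t: 40.55
tool_pos: [0.5018, -0.1217, 0.0569]
orientation: [2.066, 2.364, 0.003]
force: [-0.2, 0.4, 0.5]
opening: 0.0815
```

Run:
```python
from h import *
nums((.5015,-.1215,.25,1.705),(.45,.1,.3,1.705)); mark('m21')
```

```text
now [ 0.5018 -0.1217  0.0569] yaw 1.7051 tilt 0.18 F [-0.2  0.4  0.5] op 0.0815 t 40.55
(0.5015, -0.1215, 0.25, 1.705) -> [0.0001, 0.0006, -0.3862] [0.0019, 0.0006, 0.0] rows>= 3.9
(0.45, 0.1, 0.3, 1.705) -> [0.4528, -0.0418, -0.4867] [0.0019, 0.0006, 0.0] rows>= 6.7
```

View pics/m21.png

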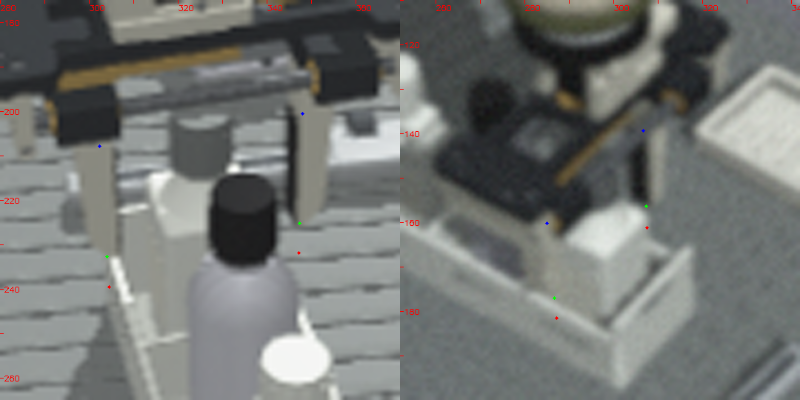

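>>> jog_arm:
  motion: [1, 0, 0, -0.03, 0, 0, 0, 1, 0, 0, -0.1, 0.001, 0, 0, 1, 0, 0, -0.18, 0.001, 0, 0, 1, 0, 0, -0.27, 0.001, 0, 0, 1, 0.02, 0, -0.36, 0.001, 0, 0, 1, 0.1, -0.01, -0.44, 0.001, 0, 0, 1, 0.19, -0.02, -0.48, 0.001, 0, 0, 1, 0.27, -0.03, -0.48, 0.001, 0, 0]

```text
t: 41.45
tool_pos: [0.4691, 0.011, 0.3023]
orientation: [2.064, 2.358, 0.008]
force: [1.8, 0.3, -0.3]
opening: 0.0926
```

>>> jog_arm:
  motion: [1, 0.09, -0.01, 0, 0, 0, 0, 1, 0.17, -0.02, 0, 0, 0, 0, 1, 0.24, -0.02, 0, 0, 0, 0, 1, 0.25, -0.02, 0, 0, 0, 0, 1, 0.25, -0.02, 0, 0, 0, 0, 1, 0.25, -0.02, 0, 0, 0, 0]

```text
t: 42.05
tool_pos: [0.4429, 0.1328, 0.3025]
orientation: [2.064, 2.357, 0.008]
force: [-0.1, -0.6, -0.0]
opening: 0.0929
```

Run:
```python
from h import *
c=cam('side');crop(c['frame'],270,150,430,390,'f1',3);d=cam('scene');crop(d['frame'],190,90,350,210,'f2',5)
i=cv2.imread('pics/f1.png');j=cv2.imread('pics/f2.png');cv2.imwrite('pics/f.png',cv2.resize(np.hstack([cv2.resize(i,(400,600)),cv2.resize(j,(800,600))]),(800,400)))
cv2.imwrite('pics/fs.png',d['frame'][:,:,::-1]); nums()
```

```text
now [0.4429 0.1325 0.3021] yaw 1.7019 tilt 0.54 F [ 0.6 -0.  -0.4] op 0.093 t 42.15
```

View pics/f.png

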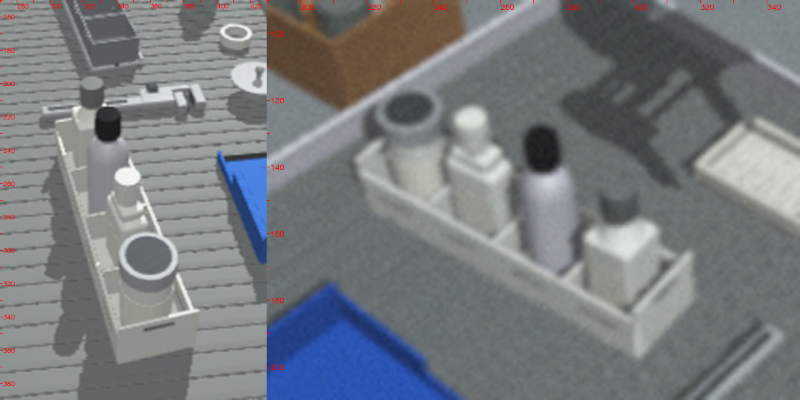

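View pics/fs.png

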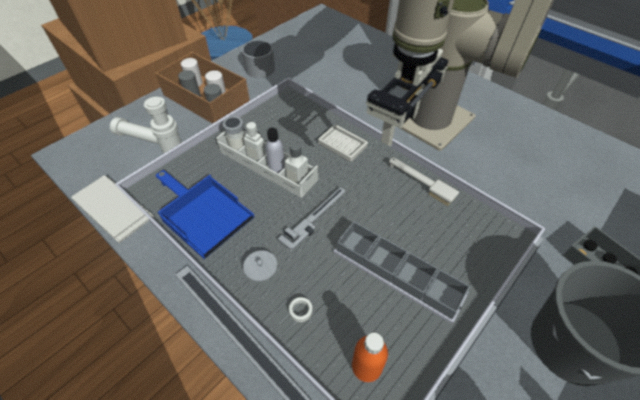

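```bash
python3 -c "
from plant import *
print(close_job())"
```

```text
the job is handed in; nothing more can be done
None
```

All four items now stand upright and released, one per caddy bay, in their original order. From left to right as the robot sees them, that is square bottle, metal bottle, flat bottle, jar. I handed the job in at about 42 s on the robot's clock.

- **Set-down:** I lowered each one slowly until the force turned upward, at most about 11 N in the readings taken after each move, and then opened the gripper. Every touchdown came within 2 mm of the height I predicted.
- **Final check:** The last side and scene pictures show all four standing in the caddy, the grey cups empty, and the gripper clear of everything. I did not re-measure their final heights from those pictures.
- **TCP offset:** The cameras showed the finger ends about 19 mm short of the reported TCP. I planned every grasp around that.
- **Jar grip:** Because the fingers met the wider lid first, I carried the jar by its lid (56 mm opening). I saw no slipping.
- **Wrist heights:** The wrist camera's height estimates differed from the fixed cameras by up to 12 mm, the largest on the metal bottle. I used the values that agreed with the stated sizes, and the touchdowns bore them out.

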